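# Clear the feeder plate and feed the board carriers through the spring gate

## Task

Get the inspection feeder loaded: first wipe every loose board offcut off the steel loading plate sideways into the scrap tray with the scraper block (do not handle the offcuts with the gripper), and stand the scraper back on its mat and let go of it. Then push every board carrier, lying flat with its board up, from the loading plate through the spring gate into the lane, far enough that both gate leaves close fully behind the last one. Leave the other things on the bench where they are.

Things in the scene. Friction and masses are not known exactly. Their poses are not given: they have to be found in the camera images.
- feeder: inspection unit's feeder, fixed. Origin: on the table, middle of the near edge of its bare steel loading plate; x away from the robot along the lane, y left, z up. Plate: x 0 to 140, y -100 to 100 mm, top 20 mm above the table, open at both sides (y); an 8 mm high, 6 mm thick lip runs along its near edge, a wall 40 mm high (above the plate) along its far edge
- mouth_mid (a point): middle of the lane's open-topped mouth, in the wall at the far edge of the loading plate (feeder x = 140 mm), at plate level. The mouth is about 90 mm wide at the wall and narrows to about 66 mm just before the gate
- gate_mid (a point): middle of the gate, at plate level (20 mm above the table), feeder x = 170 mm; axes as the feeder's. Behind it the level lane is 84 mm wide between 40 mm high walls, and ends 425 mm beyond the gate. From 85 mm beyond the gate on, a clear cover 44 mm above plate level roofs it; before that it is open above
- gate_left (a joint): left leaf of the two-leaf spring gate, 36 mm wide, 34 mm high, hinged on an upright axis 38 mm to the left of the gate's middle; 0 rad = shut, grows to 1.5 as it swings into the lane (+x) only. A weak spring (0.02 N m at shut to 0.1 N m) shuts it, but only once whatever holds it open is more than 36 mm behind the gate's line
- gate_right (a joint): right leaf, the mirror image, hinged 38 mm to the right of the gate's middle; 0 = shut
- scrap_tray: shallow aluminium scrap tray, fixed, 210 (x) x 100 (y) x 14 mm high, wall 3 mm, right beside the left or the right edge of the loading plate (4 mm gap), lower than the plate. Origin: centre of its underside; axes parallel to the feeder's
- mat: flat black rubber mat, fixed, 180 (x) x 100 (y) x 4 mm, beside the other edge of the loading plate: the scraper's place. Origin: centre of its underside; axes parallel to the feeder's
- scraper_mid (a point): scraper block: black plastic foot 120 long (x) x 36 x 12 mm under a pale wooden grip 110 x 28 x 36 mm; 48 mm high in all, about 0.16 kg. Starts standing on the mat, long side roughly along the feeder's x. The point is its centre, 24 mm above its underside
- carrier1_mid (a point): carrier: flat dark-grey plastic block, 90 long (x) x 56 wide (y) x 28 mm high, about 0.18 kg, with a green circuit board let into its top; both ends alike. Starts lying flat on the table. The point is its centre, half-way up. Three or four carriers are present. Any end may go first
- carrier2_mid (a point): carrier: flat dark-grey plastic block, 90 long (x) x 56 wide (y) x 28 mm high, about 0.18 kg, with a green circuit board let into its top; both ends alike. Starts lying flat on the table. The point is its centre, half-way up. Three or four carriers are present. Any end may go first
- carrier3_mid (a point): carrier: flat dark-grey plastic block, 90 long (x) x 56 wide (y) x 28 mm high, about 0.18 kg, with a green circuit board let into its top; both ends alike. Starts lying flat on the table. The point is its centre, half-way up. Three or four carriers are present. Any end may go first
- carrier4_mid (a point): carrier: flat dark-grey plastic block, 90 long (x) x 56 wide (y) x 28 mm high, about 0.18 kg, with a green circuit board let into its top; both ends alike. Starts lying flat on the table. The point is its centre, half-way up. Three or four carriers are present. Any end may go first
- offcut1_mid (a point): offcut: snapped-off strip of circuit board, 60 long (x) x 14 x 6 mm, about 14 g, lying loose on the loading plate. The point is its centre. Two to four offcuts are present
- offcut2_mid (a point): offcut: snapped-off strip of circuit board, 60 long (x) x 14 x 6 mm, about 14 g, lying loose on the loading plate. The point is its centre. Two to four offcuts are present
- offcut3_mid (a point): offcut: snapped-off strip of circuit board, 60 long (x) x 14 x 6 mm, about 14 g, lying loose on the loading plate. The point is its centre. Two to four offcuts are present
- offcut4_mid (a point): offcut: snapped-off strip of circuit board, 60 long (x) x 14 x 6 mm, about 14 g, lying loose on the loading plate. The point is its centre. Two to four offcuts are present
- spool: bystander: blue solder spool, 60 mm across, 40 mm high, standing; origin at the centre of its underside
- flux_bottle: bystander: small amber bottle, 36 mm across, 85 mm high; origin at the centre of its underside
- tape_roll: bystander: roll of brown tape lying flat, 90 mm across, 18 mm high; origin at the centre of its underside
- pliers: bystander: pliers lying flat, about 140 x 50 x 12 mm; origin near the joint
- screwdriver: bystander: yellow-handled screwdriver lying flat, up to 220 mm long along x, under 35 mm high; origin on the table below it
- meter: bystander: grey hand meter lying flat, 140 x 70 x 36 mm; origin at the centre of its underside

How it is judged:
On the way, in this order (a step that is already met when the one before it is completed fails the run):
1. all offcuts lie in the scrap tray (x of offcut1_mid in the frame of scrap_tray between -0.105 and 0.105 m and y of offcut1_mid in the frame of scrap_tray between -0.05 and 0.05 m and z of each of offcut1_mid, offcut2_mid, offcut3_mid, offcut4_mid in the frame of scrap_tray below 0.022 m and x of offcut2_mid in the frame of scrap_tray between -0.105 and 0.105 m and y of offcut2_mid in the frame of scrap_tray between -0.05 and 0.05 m and x of offcut3_mid in the frame of scrap_tray between -0.105 and 0.105 m and y of offcut3_mid in the frame of scrap_tray between -0.05 and 0.05 m and x of offcut4_mid in the frame of scrap_tray between -0.105 and 0.105 m and y of offcut4_mid in the frame of scrap_tray between -0.05 and 0.05 m), for 0.2 s.
2. the scraper stands on its mat, released (x of scraper_mid in the frame of mat between -0.04 and 0.04 m and y of scraper_mid in the frame of mat between -0.036 and 0.036 m and angle between scraper_mid's own z axis and vertical below 0.12 rad and z of scraper_mid in the frame of mat below 0.034 m and contact force between the fingers and scraper below 0.1 N and linear speed of scraper below 0.02 m/s), for 0.2 s.
3. all carriers are in the lane and the gate is shut behind them (x of carrier1_mid in the frame of gate_mid between 0.06 and 0.4 m and y of carrier1_mid in the frame of gate_mid between -0.03 and 0.03 m and z of each of carrier1_mid, carrier2_mid, carrier3_mid, carrier4_mid in the frame of gate_mid below 0.022 m and angle between each of carrier1_mid, carrier2_mid, carrier3_mid, carrier4_mid's own z axis and vertical below 0.15 rad and linear speed of each of carrier1, carrier2, carrier3, carrier4 below 0.02 m/s and x of carrier2_mid in the frame of gate_mid between 0.06 and 0.4 m and y of carrier2_mid in the frame of gate_mid between -0.03 and 0.03 m and x of carrier3_mid in the frame of gate_mid between 0.06 and 0.4 m and y of carrier3_mid in the frame of gate_mid between -0.03 and 0.03 m and x of carrier4_mid in the frame of gate_mid between 0.06 and 0.4 m and y of carrier4_mid in the frame of gate_mid between -0.03 and 0.03 m and value of joint each of gate_left, gate_right below 0.12 rad), for 0.2 s.
At the end, for the whole second after the job is handed in: Offcuts in the tray (centre within its outline, under 22 mm high); scraper upright (0.12 rad), released, within 40 mm (x) and 36 mm (y) of the mat's centre; carriers at rest, flat (0.15 rad) on the lane floor, centres over 60 mm beyond the gate; both leaves shut to 0.12 rad (all of step 1 and all of step 2 and all of step 3); the robot touches nothing.
It fails at once if an offcut is gripped or pushed with the bare fingers (over 2 N) (contact force between the fingers and offcut1 above 2 N or contact force between the fingers and offcut2 above 2 N or contact force between the fingers and offcut3 above 2 N or contact force between the fingers and offcut4 above 2 N).
It fails at once if a bystander is moved more than 30 mm (distance of any of spool, flux_bottle, tape_roll, pliers, screwdriver, meter from where it was at the start of the episode above 0.03 m).
Of carrier1, carrier2, carrier3, carrier4 only 3 to 4 are there at a start; the rules pass over those that are not, and their reading is None.
Of offcut1, offcut2, offcut3, offcut4 only 2 to 4 are there at a start; the rules pass over those that are not, and their reading is None.
At some moment in a run one of carrier1, carrier2, carrier3, carrier4 may be knocked a few centimetres aside while the robot is not near it.
Once in a run the grip may slacken for a moment while it holds something.
It also fails if it takes over 210 s, if anything falls off the work surface, if the arm or the gripper's body presses on something with over 40 N, if the wrist force passes 120 N, or if a joint passes its speed limit or range.

## Robot

A 7-joint arm with a two-finger parallel gripper is mounted at the origin on the work surface. World frame = base frame: x ahead of the robot, y to its left, z up, the work surface at z = 0. Lengths are in m, angles in rad, forces in N, time in s.
With the tool pointing down it reaches from about 0.425 to 0.875 m from the base axis. Payload 4.7 kg.
Tool frame: the origin (TCP) lies at the very end of the fingers, on their centre line; the grasp point (between the pads) lies 19 mm behind it; z points along the fingers, y is the line along which they close (so a half turn about z gives the same grasp; the last joint's range is limited). The gripper opens to 87 mm and grips with 3 to 60 N. Pads are 19 mm wide; open, the fingers measure 117 mm over their backs; the gripper's body (75 mm by 190 mm) begins 51 mm behind the grasp point.
Start: joints at [-1.099, 0.321, -0.07, 1.45, 0.023, 1.371, -0.057], TCP at [0.287, 0.583, 0.223] pointing down, gripper open.
Joint ranges: [-2.86, 2.86], [-0.3, 2.09], [-1.38, 1.24], [0.06, 2.45], [-1.56, 4.7], [0.09, 2.05], [-2.69, 2.69]. Speed limits (rad/s): [2.57, 2.57, 3.14, 3.14, 3.14, 3.14, 3.14].

## Interface

Orientations are given as a rotation vector (axis times angle).
In Python, from bench import ctrl, vision gives the robot as it stands.
- The arm moves only by the tool jog_arm, never from a script. Its argument "increments" is a list of rows, each an object of numbers: "tx", "ty", "tz": the shift along the tool's x, y, z in mm; "wx", "wy", "wz": the turn, a rotation vector about the tool's x, y, z in rad; "gripper": the opening, from 0 (shut) to 1 (fully open). In form: [{"tx": .., "ty": .., "tz": .., "wx": .., "wy": .., "wz": .., "gripper": ..}, ...]. A call has exactly 5 rows; each row is the pose to reach, as a shift and turn from the pose commanded when the call began, along the tool's axes at that moment; what a row does not reach only later rows make up. A row lasts 1/12 s, in which the tool goes at most 41.7 mm and 7.16 degrees, less where a joint would pass 70% of its speed; a pose out of reach is approached as far as the arm can. A call with a gripper value outside its range is refused whole. The fingers move at their own pace and stop on an object; "grip_force" is the grip in N (left out, the last holds). Time passes only in rows, so rows that repeat a pose let the fingers close, or fill a call up. It gives the time, the measured TCP pose, the force, the opening and the grip force at its end, in the units of the state.
- ctrl.get_state(): the state, without advancing time (a new reading comes with each control period).
- vision.get_image(name): name is "side" or "top" or "wrist"; returns a dict with "color" (400x640x3 uint8, blue, green, red), "fx", "fy", "cx", "cy" (pixels), "extrinsics" (4x4, takes a point from world to camera coordinates). Camera axes: x right, y down, z forward; pixel columns grow to the right and rows downward; lengths in m; the calibration is good to about 2 mm. A picture is of the moment at which its call begins. There is no depth.
- ctrl.close_job(): hands the job in; it is judged then, once.
Trained networks look in the newest picture that a camera, given by its name, has taken for a name from the list of things; names that differ only in an ending like _2 or _b are one class to them, and where a whole thing is asked for, a point or a joint stands for the part that bears it (a point fixed in the world has none). Each returns a list of dicts, best first, with "conf" (0 to 1); they miss things now and then, are a little off and sometimes report something else, mostly with a low value. They report only what shows in the picture. A call takes as long as a camera call.
- vision.spot_in(camera, thing): "bbox" ([left, top, right, bottom] in pixels, round what is visible of it).
The state is a dict: "time": time; "joint_positions": joint angles; "qd": joint speeds; "joint_torque": joint torques, N m; "position": TCP position; "tool_rot": TCP orientation; "ft_force": force on the tool from outside, world axes, zero at the start; "torque": the same for the moment, N m; "grip_width": opening from 0.0 (shut) to 1.0 (fully open); "grip_force": force on a finger pad.
Only numpy, scipy, OpenCV 4.12 (cv2) and the standard library are available. Lean on these libraries where they do the work, as an engineer would, in place of code of your own. Each camera call takes 0.05 s, during which the arm holds its last target. There are 200 camera calls.

## Working session

There is one attempt and no reset: what is moved stays moved. The work goes in short steps, Python scripts to look and compute and a tool call to move; the robot and the scene stay as the last step left them, time stands still between calls to the robot, and variables do not carry over. Pictures are saved under pics/ and viewed, at most 14 in all, crops included, and the job is handed in when it is done.

Besides the shell and the picture viewer there is one more tool, called after "Request:" as name(argument=value, ...) on one line, values as JSON. jog_arm: Moves the arm, as the interface text tells. Its arguments: {"type":"object","properties":{"increments":{"type":"array"},"grip_force":{"type":"number"}},"required":["increments"]}

```bash
ls; mkdir -p pics; python3 - <<'E'
from bench import ctrl, vision
import cv2
s=ctrl.get_state(); print(s)
for n in ("top","side"):
    im=vision.get_image(n); cv2.imwrite(f"pics/{n}0.png",im["color"]); print(n,im["fx"],im["cx"],im["cy"],im["extrinsics"])
E
```

```text
pics
{'time': 0.0, 'joint_positions': array([-1.09887085,  0.32184762, -0.07008282,  1.45170862,  0.02259364,
        1.3708034 , -0.05690373]), 'qd': array([ 0.00098625,  0.00026848, -0.00010022, -0.00135365, -0.00103146,
       -0.00114283, -0.00082586]), 'joint_torque': array([ 6.06058666e-05, -4.91296184e+01, -4.03506327e-01, -3.12524700e+01,
       -6.37399871e-02,  4.39145823e-02,  1.95275220e-04]), 'position': array([0.28708995, 0.58252354, 0.22142864]), 'tool_rot': array([-7.12767574e-01, -3.05930012e+00,  3.05899911e-03]), 'ft_force': array([-0.23772687,  1.23674959,  0.33697004]), 'torque': array([-0.00476985, -0.02168946, -0.0156348 ]), 'grip_force': 0.0, 'grip_width': 1.0065294960851932}
top 507.11606882880574 314.5285820351805 196.70504045503333 [[ 0.00552382 -0.99997319 -0.00480709 -0.00384142]
 [-0.99517316 -0.00502617 -0.09800569  0.54754449]
 [ 0.0979789   0.00532526 -0.99517424  1.54834838]
 [ 0.          0.          0.          1.        ]]
side 386.102989589651 320.77134865969805 204.20401297634683 [[ 0.84876185 -0.52869931  0.00896403 -0.43789459]
 [-0.37084658 -0.60726187 -0.70264204  0.24371581]
 [ 0.37692987  0.59305148 -0.71148704  0.82085359]
 [ 0.          0.          0.          1.        ]]
```

View pics/top0.png

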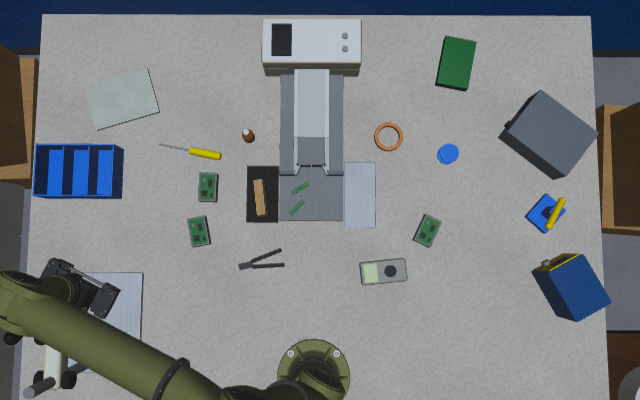

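View pics/side0.png

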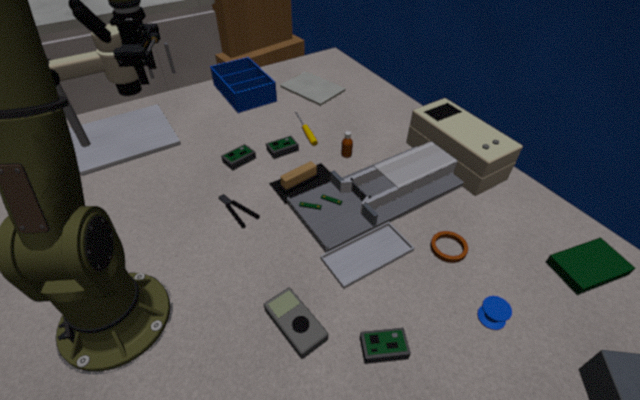

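The top picture shows the feeder plate around (311,192), with the mat and scraper on the left at (262,194) and the tray on the right at (360,195). There are two offcuts at (300,187) and (297,208), and three carriers at (207,187), (199,232) and (428,230). The side view agrees.

```bash
cat > h.py <<'E'
from bench import ctrl, vision
import cv2, numpy as np
from scipy.spatial.transform import Rotation as R
def w2p(im,P):
    q=im["extrinsics"][:3,:3]@np.asarray(P,float)+im["extrinsics"][:3,3]
    return np.array([im["fx"]*q[0]/q[2]+im["cx"], im["fy"]*q[1]/q[2]+im["cy"]])
def p2w(im,uv,z):
    E=im["extrinsics"]; Rm=E[:3,:3]; c=-Rm.T@E[:3,3]
    d=Rm.T@np.array([(uv[0]-im["cx"])/im["fx"],(uv[1]-im["cy"])/im["fy"],1.])
    return c+d*(z-c[2])/d[2]
def mask(im,kind):
    hsv=cv2.cvtColor(im["color"],cv2.COLOR_BGR2HSV)
    if kind=="green": return cv2.inRange(hsv,(45,60,30),(90,255,255))
    if kind=="wood": return cv2.inRange(hsv,(8,60,90),(25,200,255))
def blobs(im,kind,z,amin=20,roi=None):
    m=mask(im,kind)
    out=[]
    for c in cv2.findContours(cv2.morphologyEx(m,cv2.MORPH_CLOSE,np.ones((3,3))),cv2.RETR_EXTERNAL,cv2.CHAIN_APPROX_NONE)[0]:
        if cv2.contourArea(c)<amin: continue
        W=np.array([p2w(im,p[0],z)[:2] for p in c],np.float32)*1000
        (cx,cy),(w,h),a=cv2.minAreaRect(W)
        if w<h: w,h,a=h,w,a+90
        out.append((np.round([cx,cy,w,h],1).tolist(),round((a+90)%180-90,1),c.reshape(-1,2).mean(0).round().tolist()))
    return out
def st():
    s=ctrl.get_state(); Rm=R.from_rotvec(s["tool_rot"]).as_matrix()
    print("t",round(s["time"],2),"tcp",(s["position"]*1000).round(1),"yawx",np.degrees(np.arctan2(Rm[1,0],Rm[0,0])).round(2),"tilt",Rm[:,2].round(4),"F",s["ft_force"].round(1),"g",round(s["grip_width"],3),round(s["grip_force"],1))
    return s,Rm
def to(P,yaw,s=None):
    """tool-frame shift (mm) and rotvec to reach TCP P(mm) with tool down, tool x at yaw deg"""
    s=s or ctrl.get_state(); Rm=R.from_rotvec(s["tool_rot"]).as_matrix()
    d=Rm.T@(np.asarray(P,float)-s["position"]*1000)
    y=np.radians(yaw); T=np.array([[np.cos(y),np.sin(y),0],[np.sin(y),-np.cos(y),0],[0,0,-1]])
    print("to",P,yaw,"shift",d.round(1),"w",R.from_matrix(Rm.T@T).as_rotvec().round(4))
E
python3 - <<'E'
from h import *
im=vision.get_image("top")
for b in blobs(im,"green",.028): print("g",b)
for b in blobs(im,"wood",.052): print("w",b)
for n in("carrier1_mid","offcut1_mid","scraper_mid","feeder","mat","scrap_tray","pliers","screwdriver","flux_bottle","meter","spool","tape_roll"):
    for d in vision.spot_in("top",n): print(n,round(d["conf"],2),np.round(d["bbox"],1), p2w(im,((d["bbox"][0]+d["bbox"][2])/2,(d["bbox"][1]+d["bbox"][3])/2),.02)[:2].round(3))
c=cv2.resize(im["color"][140:240,235:385],None,fx=5.3,fy=5.3,interpolation=cv2.INTER_CUBIC); cv2.imwrite("pics/crop1.png",c)
E
```

```text
g ([439.8, 359.0, 78.9, 44.9], 11.8, [198.0, 231.0])
g ([446.0, -350.1, 77.0, 43.9], -25.6, [428.0, 230.0])
g ([515.1, 56.3, 57.0, 13.2], -44.5, [296.0, 207.0])
g ([575.2, 45.2, 61.3, 14.0], -58.5, [300.0, 188.0])
g ([577.8, 334.1, 78.4, 44.0], 0.3, [207.0, 186.0])
g ([977.4, -447.5, 168.1, 102.2], -11.3, [456.0, 63.0])
w ([543.9, 168.9, 110.7, 27.1], 7.0, [259.0, 197.0])
w ([740.6, 209.1, 31.0, 28.4], -89.0, [247.0, 134.0])
w ([734.9, -228.6, 86.7, 85.4], -44.7, [388.0, 136.0])
w ([644.1, -937.9, 385.9, 111.6], -2.9, [611.0, 172.0])
w ([788.4, 926.5, 382.2, 93.8], 1.5, [24.0, 124.0])
carrier1_mid 0.75 [187.2 214.9 210.8 246.6] [0.44  0.357]
offcut1_mid 0.65 [288.9 199.8 299.6 215. ] [0.514 0.062]
scraper_mid 0.92 [252.2 179.  266.5 220.6] [0.538 0.171]
feeder 0.72 [261.6  19.5 364.2 222.7] [0.789 0.006]
mat 0.6 [245.8 163.4 276.  221.1] [0.561 0.167]
scrap_tray 0.87 [341.9 159.5 381.  228.9] [ 0.557 -0.147]
pliers 0.7 [239.  247.8 282.4 270.4] [0.354 0.164]
screwdriver 0.6 [161.6 142.1 219.9 158.3] [0.694 0.39 ]
flux_bottle 0.58 [239.4 126.6 254.9 143.9] [0.742 0.213]
meter 0.94 [357.3 257.7 407.8 285.5] [ 0.318 -0.211]
spool 0.67 [440.3 143.6 456.8 165.7] [ 0.683 -0.421]
spool 0.29 [263.8  16.  359.9 222.2] [0.795 0.009]
tape_roll 0.79 [375.  118.3 404.  152.5] [ 0.744 -0.236]
```

View pics/crop1.png

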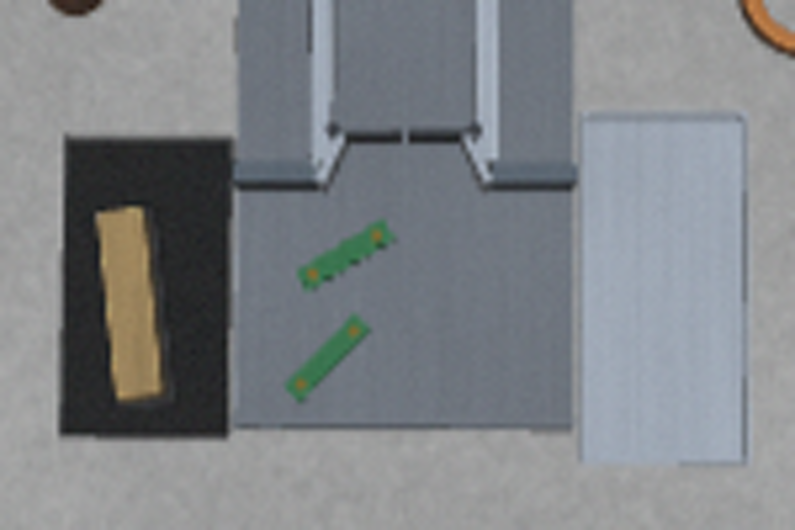

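```bash
python3 - <<'E'
from h import *
im=vision.get_image("top")
f=lambda x,y:(235+x/5.3-.4,140+y/5.3-.4)
for n,x,y,z in [("nearL",235,430,.028),("nearR",572,430,.028),("wallbaseL",235,188,.02),("wallbaseR",575,187,.02),("gate",405,135,.054),("hingeL",333,130,.06),("hingeR",477,130,.06),
 ("matFL",65,137,.004),("matFR",231,139,.004),("matNR",227,437,.004),("matNL",60,435,.004),("trFL",581,113,.014),("trFR",746,115,.014),("trNR",746,464,.014),("trNL",581,464,.014)]:
    print(n,(p2w(im,f(x,y),z)[:2]*1000).round(1))
to([543,167,150],187)
w=vision.get_image("wrist"); s,Rm=st()
E=w["extrinsics"]; print("cam in tool", (Rm.T@(-E[:3,:3].T@E[:3,3]-s["position"])*1000).round(1)); print((E[:3,:3]@Rm).round(2),w["fx"])
E
```

```text
nearL [472.3 108.6]
nearR [473.3 -87.8]
wallbaseL [615.8 111. ]
wallbaseR [617.4 -90. ]
gate [642.5  10.2]
hingeL [644.2  51.8]
hingeR [644.6 -31.4]
matFL [648.4 214.4]
matFR [647.6 115. ]
matNR [469.3 115.1]
matNL [470.  214.1]
trFL [662.7 -93.9]
trFR [ 661.9 -192. ]
trNR [ 454.6 -190.7]
trNL [454.1 -93.8]
to [543, 167, 150] 187 shift [-413.3 -260.3   72.6] w [ 1.000e-04  0.000e+00 -5.799e-01]
t 0.85 tcp [287.3 583.1 222.6] yawx 153.77 tilt [ 1.e-04  1.e-04 -1.e+00] F [-0.2  0.7  0.3] g 0.996 0.0
cam in tool [  72.3   -1.5 -162.5]
[[-0.    1.    0.  ]
 [-0.96 -0.   -0.27]
 [-0.27 -0.    0.96]] 313.6869872722876
```

Request:
jog_arm(increments=[{"tx": -33, "ty": -21, "tz": 0, "wz": -0.116, "gripper": 1}, {"tx": -66, "ty": -42, "tz": 0, "wz": -0.232, "gripper": 1}, {"tx": -99, "ty": -63, "tz": 0, "wz": -0.348, "gripper": 1}, {"tx": -132, "ty": -84, "tz": 0, "wz": -0.464, "gripper": 1}, {"tx": -165, "ty": -105, "tz": 0, "wz": -0.58, "gripper": 1}])

```text
validation failed for argument at $.in...
```

```bash
python3 - <<'E'
from h import *
st(); to([543,167,150],187)
E
```

```text
t 0.85 tcp [287.3 583.1 222.6] yawx 153.77 tilt [ 1.e-04  1.e-04 -1.e+00] F [-0.2  0.7  0.3] g 0.996 0.0
to [543, 167, 150] 187 shift [-413.3 -260.2   72.6] w [ 1.0e-04  1.0e-04 -5.8e-01]
```

Request:
jog_arm(increments=[{"tx": -33, "ty": -21, "tz": 0, "wx": 0, "wy": 0, "wz": -0.116, "gripper": 1}, {"tx": -66, "ty": -42, "tz": 0, "wx": 0, "wy": 0, "wz": -0.232, "gripper": 1}, {"tx": -99, "ty": -63, "tz": 0, "wx": 0, "wy": 0, "wz": -0.348, "gripper": 1}, {"tx": -132, "ty": -84, "tz": 0, "wx": 0, "wy": 0, "wz": -0.464, "gripper": 1}, {"tx": -165, "ty": -105, "tz": 0, "wx": 0, "wy": 0, "wz": -0.58, "gripper": 1}])

```text
time: 1.27
position: [0.3896, 0.4143, 0.2227]
tool_rot: [-0.201, 3.135, 0.001]
ft_force: [0.8, 0.4, -0.2]
grip_width: 1.0
grip_force: 0.0
```

```bash
python3 - <<'E'
from h import *
st(); to([543,167,150],187)
E
```

```text
t 1.27 tcp [389.6 414.3 222.7] yawx -172.65 tilt [ 4.e-04  4.e-04 -1.e+00] F [ 0.8  0.4 -0.2] g 1.0 0.0
to [543, 167, 150] 187 shift [-120.5 -264.9   72.7] w [0.0003 0.0004 0.006 ]
```

Request:
jog_arm(increments=[{"tx": -15, "ty": -33, "tz": 0, "wx": 0, "wy": 0, "wz": 0, "gripper": 1}, {"tx": -30, "ty": -66, "tz": 0, "wx": 0, "wy": 0, "wz": 0, "gripper": 1}, {"tx": -45, "ty": -99, "tz": 0, "wx": 0, "wy": 0, "wz": 0, "gripper": 1}, {"tx": -60, "ty": -132, "tz": 0, "wx": 0, "wy": 0, "wz": 0, "gripper": 1}, {"tx": -75, "ty": -165, "tz": 0, "wx": 0, "wy": 0, "wz": 0, "gripper": 1}])

```text
time: 1.68
position: [0.4842, 0.2597, 0.2229]
tool_rot: [-0.192, 3.135, 0.001]
ft_force: [0.5, 1.6, -0.5]
grip_width: 1.0
grip_force: 0.0
```

Request:
jog_arm(increments=[{"tx": -15, "ty": -33, "tz": 18, "wx": 0, "wy": 0, "wz": 0, "gripper": 1}, {"tx": -30, "ty": -66, "tz": 36, "wx": 0, "wy": 0, "wz": 0, "gripper": 1}, {"tx": -45, "ty": -99, "tz": 54, "wx": 0, "wy": 0, "wz": 0, "gripper": 1}, {"tx": -45, "ty": -99, "tz": 72, "wx": 0, "wy": 0, "wz": 0, "gripper": 1}, {"tx": -45, "ty": -99, "tz": 72, "wx": 0, "wy": 0, "wz": 0, "gripper": 1}])

```text
time: 2.1
position: [0.5391, 0.1646, 0.1469]
tool_rot: [0.183, -3.131, 0.004]
ft_force: [-1.4, 0.3, 0.3]
grip_width: 1.002
grip_force: 0.0
```

```bash
python3 - <<'E'
from h import *
w=vision.get_image("wrist"); cv2.imwrite("pics/w1.png",w["color"]); st()
for b in blobs(w,"wood",.052,200): print(b)
E
```

```text
t 2.15 tcp [539.1 167.3 148.8] yawx -173.12 tilt [-0.0038 -0.0012 -1.    ] F [0.8 0.8 0.5] g 1.003 0.0
([593.2, 337.5, 52.6, 15.4], 10.7, [503.0, 282.0])
([631.9, 4.6, 54.2, 15.3], -0.4, [135.0, 280.0])
([540.8, 167.0, 108.3, 28.8], 6.7, [324.0, 203.0])
```

View pics/w1.png

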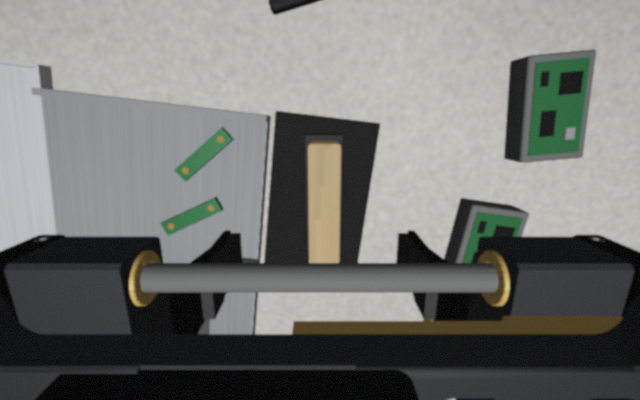

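The wrist picture shows the wooden grip at (324,203) centred between the fingers, with the offcuts at (205,153) and (190,215). I'll descend and grip.

Request:
jog_arm(increments=[{"tx": -1, "ty": 0, "tz": 35, "wx": 0, "wy": 0, "wz": 0, "gripper": 0.6}, {"tx": -2, "ty": 0, "tz": 70, "wx": 0, "wy": 0, "wz": 0, "gripper": 0.6}, {"tx": -3, "ty": 0, "tz": 100, "wx": 0, "wy": 0, "wz": 0, "gripper": 0.6}, {"tx": -3, "ty": 0, "tz": 118, "wx": 0, "wy": 0, "wz": 0, "gripper": 0.6}, {"tx": -3, "ty": 0, "tz": 126, "wx": 0, "wy": 0, "wz": 0, "gripper": 0.6}], grip_force=50)

```text
time: 2.57
position: [0.5413, 0.1705, 0.0228]
tool_rot: [0.196, -3.132, 0.0]
ft_force: [-0.9, -0.5, -0.0]
grip_width: 0.709
grip_force: 0.0
```

Request:
jog_arm(increments=[{"tx": 0, "ty": 0, "tz": 0, "wx": 0, "wy": 0, "wz": 0, "gripper": 0.6}, {"tx": 0, "ty": 0, "tz": 0, "wx": 0, "wy": 0, "wz": 0, "gripper": 0}, {"tx": 0, "ty": 0, "tz": 0, "wx": 0, "wy": 0, "wz": 0, "gripper": 0}, {"tx": 0, "ty": 0, "tz": 0, "wx": 0, "wy": 0, "wz": 0, "gripper": 0}, {"tx": 0, "ty": 0, "tz": 0, "wx": 0, "wy": 0, "wz": 0, "gripper": 0}])

```text
time: 2.98
position: [0.5443, 0.1695, 0.0262]
tool_rot: [-0.192, 3.133, 0.002]
ft_force: [-1.0, -0.2, 0.3]
grip_width: 0.382
grip_force: 0.0
```

```bash
python3 - <<'E'
from h import *
st()
E
```

```text
t 2.98 tcp [544.3 169.5  26.2] yawx -172.99 tilt [ 0.0025  0.0012 -1.    ] F [-1.  -0.2  0.3] g 0.382 0.0
```

Request:
jog_arm(increments=[{"tx": 0, "ty": 0, "tz": 0, "wx": 0, "wy": 0, "wz": 0, "gripper": 0}, {"tx": 0, "ty": 0, "tz": 0, "wx": 0, "wy": 0, "wz": 0, "gripper": 0}, {"tx": 0, "ty": 0, "tz": 0, "wx": 0, "wy": 0, "wz": 0, "gripper": 0}, {"tx": 0, "ty": 0, "tz": 0, "wx": 0, "wy": 0, "wz": 0, "gripper": 0}, {"tx": 0, "ty": 0, "tz": 0, "wx": 0, "wy": 0, "wz": 0, "gripper": 0}])

```text
time: 3.4
position: [0.5439, 0.1693, 0.0257]
tool_rot: [-0.192, 3.134, 0.001]
ft_force: [-1.5, 0.7, 5.8]
grip_width: 0.321
grip_force: 50.0
```

```bash
cat >> h.py <<'E'
def avg(n=6,cam="wrist"):
    """average noisy state over n camera periods"""
    L=[]
    for i in range(n):
        im=vision.get_image(cam); L.append(ctrl.get_state())
    p=np.mean([s["position"] for s in L],0); r=R.from_rotvec([s["tool_rot"] for s in L]).mean()
    s=dict(L[-1]); s["position"]=p; s["tool_rot"]=r.as_rotvec(); Rm=r.as_matrix()
    print("AVG t",round(s["time"],2),"tcp",(p*1000).round(1),"yawx",np.degrees(np.arctan2(Rm[1,0],Rm[0,0])).round(2),"tilt",Rm[:,2].round(4),"F",np.mean([s["ft_force"] for s in L],0).round(1),"g",round(s["grip_width"],3),"gf",round(s["grip_force"],1))
    return s,Rm,im
E
python3 - <<'E'
from h import *
s,Rm,im=avg(5); to([538,118,s["position"][2]*1000+31],180,s)
E
```

```text
AVG t 3.65 tcp [544.  169.3  25.7] yawx -173.0 tilt [ 1.6e-03  9.0e-04 -1.0e+00] F [-1.3  0.2  6.1] g 0.315 gf 50.0
to [538, 118, np.float64(56.73904480370827)] 180 shift [ 12.1 -50.2 -31.1] w [0.0008 0.0016 0.1222]
```

Request:
jog_arm(increments=[{"tx": 0, "ty": 0, "tz": -20, "wx": 0, "wy": 0, "wz": 0, "gripper": 0}, {"tx": 0, "ty": 0, "tz": -40, "wx": 0, "wy": 0, "wz": 0, "gripper": 0}, {"tx": 2, "ty": -22, "tz": -40, "wx": 0, "wy": 0, "wz": 0.06, "gripper": 0}, {"tx": 4, "ty": -44, "tz": -40, "wx": 0, "wy": 0, "wz": 0.122, "gripper": 0}, {"tx": 5, "ty": -59, "tz": -40, "wx": 0, "wy": 0, "wz": 0.122, "gripper": 0}])

```text
time: 4.07
position: [0.5449, 0.1056, 0.0639]
tool_rot: [-0.01, -3.141, 0.003]
ft_force: [0.3, -0.7, -1.2]
grip_width: 0.324
grip_force: 50.0
```

```bash
python3 - <<'E'
from h import *
s,Rm,w=avg(4); to([546,110,43.2],180,s)
im=vision.get_image("top")
for k,z in(("wood",.084),("green",.026)):
    for b in blobs(im,k,z): print(k,b)
c=np.hstack([cv2.resize(im["color"][150:240,235:385],None,fx=2.66,fy=2.66),cv2.resize(w["color"],(384,240))[:239]]); cv2.imwrite("pics/c2.png",c)
E
```

```text
AVG t 4.27 tcp [544.8 104.8  63.5] yawx 179.61 tilt [-0.0018 -0.0024 -1.    ] F [ 0.  -0.8 -1.5] g 0.316 gf 50.0
to [546, 110, 43.2] 180 shift [-1.2  5.2 20.3] w [-0.0024 -0.0018 -0.0068]
wood ([733.4, 204.6, 30.3, 27.8], -89.0, [247.0, 134.0])
wood ([727.8, -224.1, 84.9, 83.6], -44.7, [388.0, 136.0])
wood ([638.9, -918.7, 377.9, 109.3], -2.9, [611.0, 172.0])
wood ([780.2, 907.1, 374.4, 91.9], 1.5, [24.0, 124.0])
green ([439.3, 359.4, 77.9, 44.9], 11.8, [198.0, 231.0])
green ([446.1, -350.4, 77.1, 44.2], -25.6, [428.0, 230.0])
green ([509.8, 61.7, 41.6, 13.2], -44.5, [295.0, 209.0])
green ([578.0, 334.6, 78.5, 44.1], 0.3, [207.0, 186.0])
green ([978.3, -448.5, 167.6, 102.6], -10.7, [456.0, 63.0])
```

View pics/c2.png

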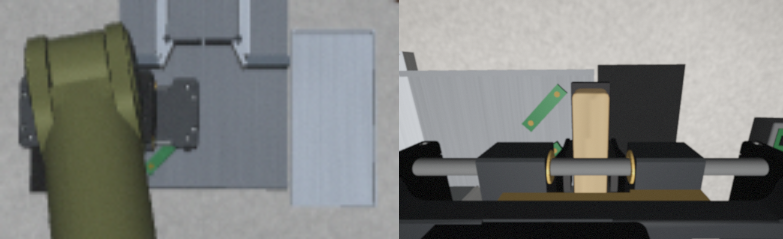

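The wrist picture shows the scraper held upright at (590,140), left of the offcut at (545,108). I'll lower it next to the offcuts and sweep.

Request:
jog_arm(increments=[{"tx": -2, "ty": 3, "tz": 5, "wx": -0.002, "wy": -0.002, "wz": -0.007, "gripper": 0}, {"tx": -2, "ty": 3, "tz": 10, "wx": -0.002, "wy": -0.002, "wz": -0.007, "gripper": 0}, {"tx": -2, "ty": 3, "tz": 15, "wx": -0.002, "wy": -0.002, "wz": -0.007, "gripper": 0}, {"tx": -2, "ty": 3, "tz": 20, "wx": -0.002, "wy": -0.002, "wz": -0.007, "gripper": 0}, {"tx": -2, "ty": 3, "tz": 20, "wx": -0.002, "wy": -0.002, "wz": -0.007, "gripper": 0}])

```text
time: 4.73
position: [0.5462, 0.1128, 0.0429]
tool_rot: [0.012, -3.141, -0.002]
ft_force: [0.4, 0.2, -1.0]
grip_width: 0.317
grip_force: 50.0
```

```bash
python3 - <<'E'
from h import *
s,Rm,w=avg(3); to([546,-102,43.2],180,s)
E
```

```text
AVG t 4.88 tcp [547.  112.8  44. ] yawx -179.57 tilt [ 0.001   0.0017 -1.    ] F [ 0.1 -0.1 -1.7] g 0.316 gf 50.0
to [546, -102, 43.2] 180 shift [   2.6 -214.8    0.4] w [0.0017 0.001  0.0075]
```

Request:
jog_arm(increments=[{"tx": 0, "ty": -10, "tz": 1, "wx": 0, "wy": 0, "wz": 0.007, "gripper": 0}, {"tx": 0, "ty": -20, "tz": 1, "wx": 0, "wy": 0, "wz": 0.007, "gripper": 0}, {"tx": 1, "ty": -30, "tz": 1, "wx": 0, "wy": 0, "wz": 0.007, "gripper": 0}, {"tx": 1, "ty": -40, "tz": 1, "wx": 0, "wy": 0, "wz": 0.007, "gripper": 0}, {"tx": 1, "ty": -50, "tz": 1, "wx": 0, "wy": 0, "wz": 0.007, "gripper": 0}])

```text
time: 5.3
position: [0.5467, 0.0609, 0.0436]
tool_rot: [0.002, 3.139, 0.003]
ft_force: [0.0, -0.1, -2.1]
grip_width: 0.314
grip_force: 50.0
```

Request:
jog_arm(increments=[{"tx": 0, "ty": -10, "tz": 0, "wx": 0, "wy": 0, "wz": 0, "gripper": 0}, {"tx": 0, "ty": -20, "tz": 0, "wx": 0, "wy": 0, "wz": 0, "gripper": 0}, {"tx": 0, "ty": -30, "tz": 0, "wx": 0, "wy": 0, "wz": 0, "gripper": 0}, {"tx": 0, "ty": -40, "tz": 0, "wx": 0, "wy": 0, "wz": 0, "gripper": 0}, {"tx": 0, "ty": -50, "tz": 0, "wx": 0, "wy": 0, "wz": 0, "gripper": 0}])

```text
time: 5.72
position: [0.5468, 0.0117, 0.0434]
tool_rot: [-0.0, 3.139, 0.003]
ft_force: [0.4, -0.5, -1.7]
grip_width: 0.317
grip_force: 50.0
```

```bash
python3 - <<'E'
from h import *
s,Rm,w=avg(3); to([546,-102,43.2],180,s); cv2.imwrite("pics/w3.png",w["color"])
for b in blobs(w,"green",.026,100): print(b)
E
```

```text
AVG t 5.87 tcp [546.8  10.2  43.4] yawx 179.86 tilt [ 0.0021  0.001  -1.    ] F [-0.2 -0.7 -1.3] g 0.319 gf 50.0
to [546, -102, 43.2] 180 shift [ 5.000e-01 -1.122e+02  1.000e-01] w [ 0.001   0.0021 -0.0024]
([524.4, -17.4, 60.0, 14.4], -0.3, [275.0, 198.0])
```

View pics/w3.png

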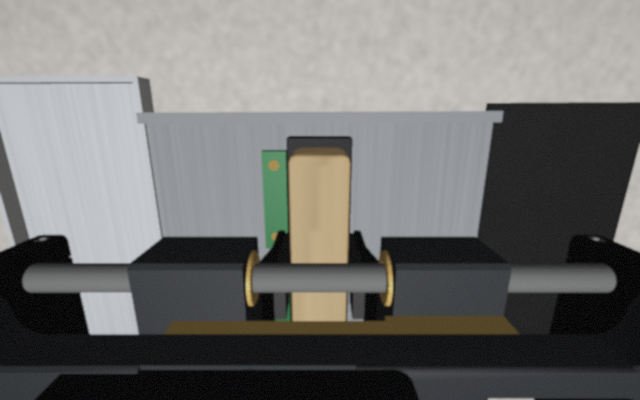

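The wrist picture shows one offcut flush against the foot at (275,198), and a sliver of the other at (283,310). I'll carry on over the edge.

Request:
jog_arm(increments=[{"tx": 0, "ty": -10, "tz": 0, "wx": 0, "wy": 0, "wz": 0, "gripper": 0}, {"tx": 0, "ty": -20, "tz": 0, "wx": 0, "wy": 0, "wz": 0, "gripper": 0}, {"tx": 0, "ty": -30, "tz": 0, "wx": 0, "wy": 0, "wz": 0, "gripper": 0}, {"tx": 0, "ty": -40, "tz": 0, "wx": 0, "wy": 0, "wz": 0, "gripper": 0}, {"tx": 0, "ty": -50, "tz": 0, "wx": 0, "wy": 0, "wz": 0, "gripper": 0}])

```text
time: 6.28
position: [0.5399, -0.0276, 0.0424]
tool_rot: [0.012, -3.128, -0.024]
ft_force: [-18.5, 23.9, 13.6]
grip_width: 0.318
grip_force: 50.2
```

Request:
jog_arm(increments=[{"tx": 0, "ty": -12, "tz": 0, "wx": 0, "wy": 0, "wz": 0, "gripper": 0}, {"tx": 0, "ty": -24, "tz": 0, "wx": 0, "wy": 0, "wz": 0, "gripper": 0}, {"tx": 0, "ty": -38, "tz": 0, "wx": 0, "wy": 0, "wz": 0, "gripper": 0}, {"tx": 0, "ty": -52, "tz": 0, "wx": 0, "wy": 0, "wz": 0, "gripper": 0}, {"tx": 0, "ty": -66, "tz": 0, "wx": 0, "wy": 0, "wz": 0, "gripper": 0}])

```text
time: 6.7
position: [0.5401, -0.0843, 0.0422]
tool_rot: [0.021, -3.125, -0.042]
ft_force: [-17.6, 23.7, 14.3]
grip_width: 0.318
grip_force: 50.4
```

Request:
jog_arm(increments=[{"tx": 0, "ty": 0, "tz": 0, "wx": 0, "wy": 0, "wz": 0, "gripper": 0}, {"tx": 0, "ty": 0, "tz": -10, "wx": 0, "wy": 0, "wz": 0, "gripper": 0}, {"tx": 0, "ty": 0, "tz": -30, "wx": 0, "wy": 0, "wz": 0, "gripper": 0}, {"tx": 0, "ty": 20, "tz": -40, "wx": 0, "wy": 0, "wz": 0, "gripper": 0}, {"tx": 0, "ty": 55, "tz": -40, "wx": 0, "wy": 0, "wz": 0, "gripper": 0}])

```text
time: 7.12
position: [0.5486, -0.0541, 0.0861]
tool_rot: [0.012, 3.134, -0.002]
ft_force: [2.1, -0.1, -1.8]
grip_width: 0.321
grip_force: 50.0
```

```bash
python3 - <<'E'
from h import *
s,Rm,w=avg(3); cv2.imwrite("pics/w4.png",w["color"])
for b in blobs(w,"green",.006,100): print(b)
im=vision.get_image("top")
for b in blobs(im,"green",.006): print("top",b)
im=vision.get_image("side")
for b in blobs(im,"green",.006): print("side",b)
cv2.imwrite("pics/s4.png",np.vstack([cv2.resize(w["color"],(480,300)),im["color"][130:330,200:520].repeat(1,0).copy() if 0 else cv2.resize(im["color"][130:320,240:500],(480,300))]))
E
```

```text
AVG t 7.27 tcp [547.5 -42.8  84. ] yawx -179.68 tilt [ 0.0035  0.0055 -1.    ] F [-0.3  3.4 -1.9] g 0.321 gf 50.0
([520.3, -119.6, 59.1, 14.2], 1.0, [221.0, 172.0])
top ([440.1, 364.1, 79.4, 45.5], 11.8, [198.0, 231.0])
top ([446.8, -354.8, 78.0, 44.6], -25.6, [428.0, 230.0])
top ([509.9, -118.7, 34.7, 12.5], -0.1, [352.0, 210.0])
top ([580.4, 339.0, 79.5, 44.6], 0.3, [207.0, 186.0])
top ([985.9, -453.6, 169.7, 103.8], -11.6, [456.0, 63.0])
side ([455.2, -343.7, 80.7, 45.5], -25.7, [385.0, 342.0])
side ([521.2, -117.0, 57.0, 13.4], 1.6, [348.0, 252.0])
side ([1005.2, -450.7, 165.4, 106.8], -11.5, [591.0, 264.0])
side ([618.4, -56.9, 59.4, 17.9], -88.0, [365.0, 221.0])
side ([448.4, 385.4, 81.3, 46.5], 10.6, [238.0, 153.0])
side ([590.5, 352.7, 80.5, 57.2], -1.0, [282.0, 144.0])
```

View pics/s4.png

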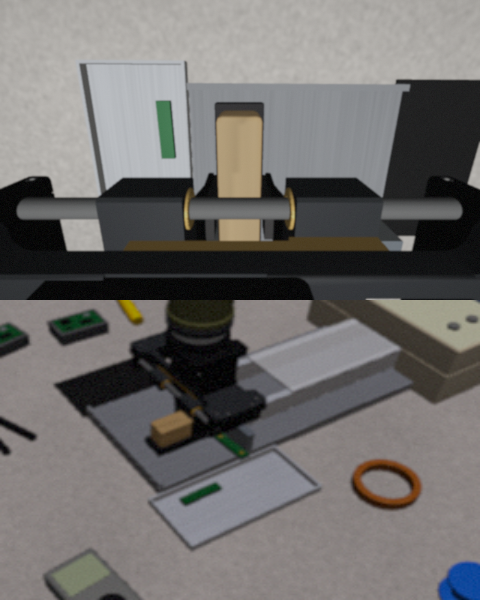

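One offcut is in the tray at (166,130). The second caught near the mouth's right corner and still lies on the plate, at side-view pixel (365,221). I'll back off to the left and locate it.

Request:
jog_arm(increments=[{"tx": 0, "ty": 30, "tz": 0, "wx": 0, "wy": 0, "wz": 0, "gripper": 0}, {"tx": 0, "ty": 65, "tz": 0, "wx": 0, "wy": 0, "wz": 0, "gripper": 0}, {"tx": 0, "ty": 100, "tz": 0, "wx": 0, "wy": 0, "wz": 0, "gripper": 0}, {"tx": 0, "ty": 130, "tz": 0, "wx": 0, "wy": 0, "wz": 0, "gripper": 0}, {"tx": 0, "ty": 150, "tz": 0, "wx": 0, "wy": 0, "wz": 0, "gripper": 0}])

```text
time: 7.78
position: [0.5465, 0.1039, 0.0833]
tool_rot: [-0.002, 3.14, 0.004]
ft_force: [-0.9, 0.2, -1.6]
grip_width: 0.318
grip_force: 50.0
```

```bash
python3 - <<'E'
from h import *
s,Rm,w=avg(3)
im=vision.get_image("top")
for b in blobs(im,"green",.026): print("top",b)
si=vision.get_image("side")
for b in blobs(si,"green",.026): print("side",b)
cv2.imwrite("pics/s5.png",np.vstack([cv2.resize(im["color"][150:230,290:390],(500,400),interpolation=cv2.INTER_CUBIC),cv2.resize(w["color"],(500,200))]))
E
```

```text
AVG t 7.93 tcp [546.5 105.3  83.2] yawx -179.74 tilt [ 0.0017  0.0035 -1.    ] F [ 0.3  0.5 -1.5] g 0.318 gf 50.0
top ([439.3, 359.4, 77.9, 44.9], 11.8, [198.0, 231.0])
top ([446.1, -350.5, 77.1, 44.0], -25.6, [428.0, 230.0])
top ([519.3, -117.3, 56.1, 12.4], -0.1, [352.0, 206.0])
top ([605.0, -68.7, 59.6, 15.3], -84.0, [336.0, 179.0])
top ([578.0, 334.6, 78.5, 44.1], 0.3, [207.0, 186.0])
top ([978.4, -448.1, 167.6, 102.2], -11.5, [456.0, 63.0])
side ([446.9, -349.5, 78.6, 44.5], -25.6, [385.0, 342.0])
side ([512.4, -129.4, 57.3, 12.3], 1.6, [348.0, 252.0])
side ([982.9, -452.9, 160.0, 102.6], -11.2, [591.0, 263.0])
side ([605.9, -69.8, 59.2, 17.2], -88.0, [365.0, 221.0])
side ([440.8, 359.8, 78.7, 44.7], 10.6, [238.0, 153.0])
side ([568.6, 335.2, 57.0, 42.5], -1.7, [279.0, 145.0])
```

View pics/s5.png

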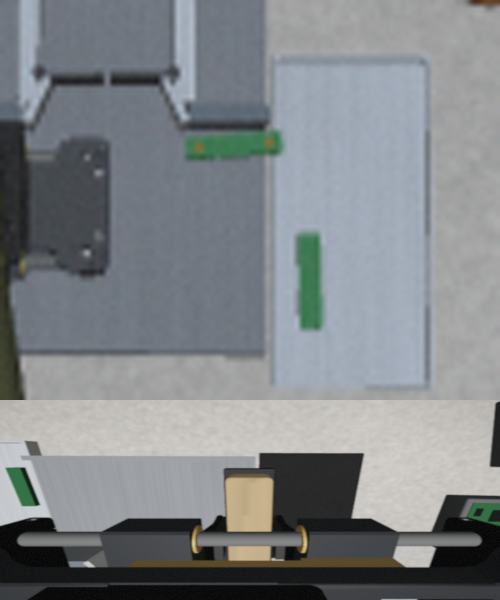

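```bash
python3 - <<'E'
from h import *
s,Rm,w=avg(3)
z=s["position"][2]-.0257+.052
for b in blobs(w,"wood",z,300): print(b)
m=mask(w,"wood"); ys,xs=np.nonzero(m[:250,220:420]); print("near end row",ys.min(), p2w(w,(xs[ys<ys.min()+4].mean()+220,ys.min()),z)*1000)
to([550,0,83],180,s)
E
```

```text
AVG t 8.18 tcp [546.9  99.2  83.4] yawx 179.82 tilt [ 0.0019  0.001  -1.    ] F [-0.1 -0.5 -1.8] g 0.32 gf 50.0
([569.9, 108.8, 178.1, 23.1], 89.7, [339.0, 323.0])
([515.5, 97.4, 54.5, 27.7], -0.4, [319.0, 207.0])
near end row 148 [488.24686464  97.61898965 109.70521073]
to [550, 0, 83] 180 shift [ -3.4 -99.2   0.3] w [ 0.001   0.0019 -0.0031]
```

Request:
jog_arm(increments=[{"tx": -2, "ty": -25, "tz": 0, "wx": 0, "wy": 0, "wz": 0, "gripper": 0}, {"tx": -4, "ty": -50, "tz": 0, "wx": 0, "wy": 0, "wz": 0, "gripper": 0}, {"tx": -6, "ty": -75, "tz": 0, "wx": 0, "wy": 0, "wz": 0, "gripper": 0}, {"tx": -6.5, "ty": -97, "tz": 0, "wx": 0, "wy": 0, "wz": 0, "gripper": 0}, {"tx": -6.5, "ty": -97, "tz": 10, "wx": 0, "wy": 0, "wz": 0, "gripper": 0}])

```text
time: 8.6
position: [0.5548, -0.0033, 0.0753]
tool_rot: [0.014, 3.135, -0.002]
ft_force: [0.6, -1.0, -0.6]
grip_width: 0.319
grip_force: 50.0
```

Request:
jog_arm(increments=[{"tx": 0, "ty": 0, "tz": 8, "wx": 0, "wy": 0, "wz": 0, "gripper": 0}, {"tx": 0, "ty": 0, "tz": 16, "wx": 0, "wy": 0, "wz": 0, "gripper": 0}, {"tx": 0, "ty": 0, "tz": 24, "wx": 0, "wy": 0, "wz": 0, "gripper": 0}, {"tx": 0, "ty": 0, "tz": 29, "wx": 0, "wy": 0, "wz": 0, "gripper": 0}, {"tx": 0, "ty": 0, "tz": 29, "wx": 0, "wy": 0, "wz": 0, "gripper": 0}])

```text
time: 9.02
position: [0.5521, 0.0057, 0.0426]
tool_rot: [0.003, -3.141, -0.003]
ft_force: [-0.5, 0.5, -0.7]
grip_width: 0.318
grip_force: 50.0
```

```bash
python3 - <<'E'
from h import *
s,Rm,w=avg(3); to([553.5,-105,43.2],180,s)
E
```

```text
AVG t 9.17 tcp [553.1   5.4  44. ] yawx -179.92 tilt [ 0.0013  0.002  -1.    ] F [-0.1 -0.2 -1.4] g 0.317 gf 50.0
to [553.5, -105, 43.2] 180 shift [  -0.3 -110.4    0.6] w [0.002  0.0013 0.0013]
```

Request:
jog_arm(increments=[{"tx": 0, "ty": -10, "tz": 0.5, "wx": 0, "wy": 0, "wz": 0, "gripper": 0}, {"tx": 0, "ty": -20, "tz": 0.5, "wx": 0, "wy": 0, "wz": 0, "gripper": 0}, {"tx": 0, "ty": -29, "tz": 0.5, "wx": 0, "wy": 0, "wz": 0, "gripper": 0}, {"tx": 0, "ty": -38, "tz": 0.5, "wx": 0, "wy": 0, "wz": 0, "gripper": 0}, {"tx": 0, "ty": -46, "tz": 0.5, "wx": 0, "wy": 0, "wz": 0, "gripper": 0}])

```text
time: 9.58
position: [0.5528, -0.0403, 0.0439]
tool_rot: [-0.004, 3.141, 0.006]
ft_force: [-1.2, 1.4, -1.4]
grip_width: 0.318
grip_force: 49.9
```

```bash
python3 - <<'E'
from h import *
s,Rm,w=avg(2)
si=vision.get_image("side")
for b in blobs(si,"green",.026): print("side",b)
E
```

```text
AVG t 9.68 tcp [552.8 -44.4  43.9] yawx 179.86 tilt [ 1.6e-03  5.0e-04 -1.0e+00] F [-0.8 -0.7 -1.2] g 0.315 gf 49.9
side ([446.9, -349.7, 78.6, 44.8], -25.4, [385.0, 342.0])
side ([512.4, -129.8, 57.2, 12.2], -0.3, [348.0, 252.0])
side ([981.4, -453.3, 162.4, 103.9], -11.6, [592.0, 264.0])
side ([601.7, -97.4, 53.6, 15.8], 87.1, [371.0, 229.0])
side ([440.9, 360.2, 78.3, 45.0], 12.0, [238.0, 153.0])
side ([579.1, 334.1, 77.7, 43.9], -1.0, [282.0, 143.0])
```

It is pushing freely and the offcut is tipping over the edge, so I'll continue.

Request:
jog_arm(increments=[{"tx": 0, "ty": -10, "tz": 0, "wx": 0, "wy": 0, "wz": 0, "gripper": 0}, {"tx": 0, "ty": -20, "tz": 0, "wx": 0, "wy": 0, "wz": 0, "gripper": 0}, {"tx": 0, "ty": -30, "tz": 0, "wx": 0, "wy": 0, "wz": 0, "gripper": 0}, {"tx": 0, "ty": -42, "tz": 0, "wx": 0, "wy": 0, "wz": 0, "gripper": 0}, {"tx": 0, "ty": -55, "tz": 0, "wx": 0, "wy": 0, "wz": 0, "gripper": 0}])

```text
time: 10.15
position: [0.5535, -0.0978, 0.0438]
tool_rot: [0.0, 3.139, 0.003]
ft_force: [0.9, 1.2, -1.3]
grip_width: 0.314
grip_force: 49.9
```

Request:
jog_arm(increments=[{"tx": 0, "ty": -10, "tz": 0, "wx": 0, "wy": 0, "wz": 0, "gripper": 0}, {"tx": 0, "ty": -18, "tz": 0, "wx": 0, "wy": 0, "wz": 0, "gripper": 0}, {"tx": 0, "ty": -18, "tz": 0, "wx": 0, "wy": 0, "wz": 0, "gripper": 0}, {"tx": 0, "ty": -10, "tz": -20, "wx": 0, "wy": 0, "wz": 0, "gripper": 0}, {"tx": 0, "ty": 20, "tz": -40, "wx": 0, "wy": 0, "wz": 0, "gripper": 0}])

```text
time: 10.57
position: [0.5519, -0.0818, 0.0832]
tool_rot: [-0.013, -3.141, 0.002]
ft_force: [0.4, -0.4, -1.4]
grip_width: 0.315
grip_force: 49.9
```

Request:
jog_arm(increments=[{"tx": 0, "ty": 35, "tz": 0, "wx": 0, "wy": 0, "wz": 0, "gripper": 0}, {"tx": 0, "ty": 70, "tz": 0, "wx": 0, "wy": 0, "wz": 0, "gripper": 0}, {"tx": 0, "ty": 105, "tz": 0, "wx": 0, "wy": 0, "wz": 0, "gripper": 0}, {"tx": 0, "ty": 140, "tz": 0, "wx": 0, "wy": 0, "wz": 0, "gripper": 0}, {"tx": 0, "ty": 170, "tz": 0, "wx": 0, "wy": 0, "wz": 0, "gripper": 0}])

```text
time: 10.98
position: [0.553, 0.0972, 0.0844]
tool_rot: [-0.004, 3.139, 0.005]
ft_force: [0.7, 0.1, -1.5]
grip_width: 0.319
grip_force: 49.9
```

```bash
python3 - <<'E'
from h import *
s,Rm,w=avg(3); to([559,162,83],180,s)
im=vision.get_image("top")
for b in blobs(im,"green",.01): print("top",b)
for b in blobs(vision.get_image("side"),"green",.01): print("side",b)
E
```

```text
AVG t 11.13 tcp [552.6 101.9  84.2] yawx -179.47 tilt [ 0.0023  0.0061 -1.    ] F [-0.4  1.4 -1.7] g 0.323 gf 49.9
to [559, 162, 83] 180 shift [-6.9 60.   1.5] w [0.0061 0.0024 0.0093]
top ([439.8, 363.1, 78.7, 45.4], 11.8, [198.0, 231.0])
top ([446.6, -354.0, 77.8, 44.4], -25.6, [428.0, 230.0])
top ([520.6, -118.4, 56.6, 12.5], -0.1, [352.0, 206.0])
top ([602.9, -156.3, 56.8, 12.7], -89.7, [364.0, 180.0])
top ([579.9, 338.1, 79.3, 44.6], 0.3, [207.0, 186.0])
top ([984.6, -452.8, 168.7, 102.8], -11.5, [456.0, 63.0])
side ([453.2, -344.6, 80.8, 45.3], -25.4, [385.0, 342.0])
side ([520.2, -119.6, 58.6, 13.0], 1.6, [348.0, 252.0])
side ([600.3, -159.0, 55.8, 12.3], -87.8, [384.0, 249.0])
side ([1000.9, -451.0, 163.4, 106.8], -11.6, [593.0, 264.0])
side ([447.1, 379.2, 80.5, 44.3], 11.7, [238.0, 153.0])
side ([584.1, 353.9, 71.6, 44.9], -1.0, [281.0, 144.0])
```

Both offcuts are in the tray at (520,-118) and (603,-156). Next I'll put the scraper back on its mat.

Request:
jog_arm(increments=[{"tx": -4, "ty": 25, "tz": 0, "wx": 0.005, "wy": 0.002, "wz": 0.009, "gripper": 0}, {"tx": -9, "ty": 50, "tz": 0, "wx": 0.005, "wy": 0.002, "wz": 0.009, "gripper": 0}, {"tx": -9, "ty": 61, "tz": 0, "wx": 0.005, "wy": 0.002, "wz": 0.009, "gripper": 0}, {"tx": -9, "ty": 61, "tz": 20, "wx": 0.005, "wy": 0.002, "wz": 0.009, "gripper": 0}, {"tx": -9, "ty": 61, "tz": 35, "wx": 0.005, "wy": 0.002, "wz": 0.009, "gripper": 0}])

```text
time: 11.65
position: [0.5629, 0.1545, 0.0492]
tool_rot: [0.013, 3.14, -0.004]
ft_force: [-0.1, 0.1, -1.5]
grip_width: 0.32
grip_force: 49.9
```

Request:
jog_arm(increments=[{"tx": 0, "ty": 0, "tz": 6, "wx": 0, "wy": 0, "wz": 0, "gripper": 0}, {"tx": 0, "ty": 0, "tz": 12, "wx": 0, "wy": 0, "wz": 0, "gripper": 0}, {"tx": 0, "ty": 0, "tz": 18, "wx": 0, "wy": 0, "wz": 0, "gripper": 0}, {"tx": 0, "ty": 0, "tz": 20, "wx": 0, "wy": 0, "wz": 0, "gripper": 0}, {"tx": 0, "ty": 0, "tz": 20, "wx": 0, "wy": 0, "wz": 0, "gripper": 0}])

```text
time: 12.07
position: [0.5623, 0.1542, 0.0291]
tool_rot: [-0.015, -3.141, 0.005]
ft_force: [0.7, 0.0, -1.2]
grip_width: 0.321
grip_force: 49.9
```

```bash
python3 - <<'E'
from h import *
s,Rm,w=avg(3); to([562,163,26],180,s)
E
```

```text
AVG t 12.22 tcp [562.7 154.6  29.7] yawx 179.48 tilt [ 8.0e-04 -2.7e-03 -1.0e+00] F [ 0.6  0.6 -1.5] g 0.317 gf 49.9
to [562, 163, 26] 180 shift [0.8 8.4 3.7] w [-0.0027  0.0008 -0.0091]
```

Request:
jog_arm(increments=[{"tx": 0, "ty": 5, "tz": 0, "wx": -0.003, "wy": 0, "wz": -0.009, "gripper": 0}, {"tx": 0, "ty": 9, "tz": 1, "wx": -0.003, "wy": 0, "wz": -0.009, "gripper": 0}, {"tx": 0, "ty": 9, "tz": 2.5, "wx": -0.003, "wy": 0, "wz": -0.009, "gripper": 0}, {"tx": 0, "ty": 9, "tz": 4, "wx": -0.003, "wy": 0, "wz": -0.009, "gripper": 0}, {"tx": 0, "ty": 9, "tz": 4, "wx": -0.003, "wy": 0, "wz": -0.009, "gripper": 0}])

```text
time: 12.63
position: [0.5625, 0.1647, 0.0258]
tool_rot: [-0.001, 3.141, 0.002]
ft_force: [-1.1, 1.0, 2.5]
grip_width: 0.318
grip_force: 49.9
```

```bash
python3 - <<'E'
from h import *
s,Rm,w=avg(3); to([562,163,26],180,s)
E
```

```text
AVG t 12.78 tcp [562.5 164.8  25.8] yawx -179.95 tilt [ 5.0e-04  1.3e-03 -1.0e+00] F [-2.   2.2  4.1] g 0.317 gf 49.9
to [562, 163, 26] 180 shift [ 0.5 -1.8 -0.2] w [0.0013 0.0005 0.0008]
```

Request:
jog_arm(increments=[{"tx": 0, "ty": 0, "tz": 0, "wx": 0, "wy": 0, "wz": 0, "gripper": 0.55}, {"tx": 0, "ty": 0, "tz": 0, "wx": 0, "wy": 0, "wz": 0, "gripper": 0.55}, {"tx": 0, "ty": 0, "tz": 0, "wx": 0, "wy": 0, "wz": 0, "gripper": 0.55}, {"tx": 0, "ty": 0, "tz": 0, "wx": 0, "wy": 0, "wz": 0, "gripper": 0.55}, {"tx": 0, "ty": 0, "tz": -10, "wx": 0, "wy": 0, "wz": 0, "gripper": 0.55}])

```text
time: 13.2
position: [0.5607, 0.1626, 0.0333]
tool_rot: [-0.0, -3.138, 0.003]
ft_force: [-0.6, 0.6, -0.7]
grip_width: 0.532
grip_force: 0.0
```

Request:
jog_arm(increments=[{"tx": 0, "ty": 0, "tz": -25, "wx": 0, "wy": 0, "wz": 0, "gripper": 0.6}, {"tx": 0, "ty": 0, "tz": -60, "wx": 0, "wy": 0, "wz": 0, "gripper": 0.6}, {"tx": 0, "ty": 0, "tz": -95, "wx": 0, "wy": 0, "wz": 0, "gripper": 1}, {"tx": 0, "ty": 0, "tz": -120, "wx": 0, "wy": 0, "wz": 0, "gripper": 1}, {"tx": -4, "ty": 30, "tz": -130, "wx": 0, "wy": 0, "wz": 0, "gripper": 1}])

```text
time: 13.62
position: [0.5698, 0.1867, 0.1713]
tool_rot: [0.015, 3.134, -0.002]
ft_force: [2.3, -1.0, 0.5]
grip_width: 0.745
grip_force: 0.0
```

Request:
jog_arm(increments=[{"tx": -3, "ty": 30, "tz": 0, "wx": 0, "wy": 0, "wz": 0, "gripper": 1}, {"tx": -6, "ty": 65, "tz": 0, "wx": 0, "wy": 0, "wz": 0, "gripper": 1}, {"tx": -9, "ty": 100, "tz": 0, "wx": 0, "wy": 0, "wz": 0, "gripper": 1}, {"tx": -11, "ty": 130, "tz": 0, "wx": 0, "wy": 0, "wz": 0, "gripper": 1}, {"tx": -12, "ty": 140, "tz": 0, "wx": 0, "wy": 0, "wz": 0, "gripper": 1}])

```text
time: 14.03
position: [0.5765, 0.3403, 0.1655]
tool_rot: [0.01, -3.141, -0.006]
ft_force: [-1.0, 1.3, -0.1]
grip_width: 0.993
grip_force: 0.0
```

```bash
python3 - <<'E'
from h import *
s,Rm,w=avg(3); cv2.imwrite("pics/w6.png",w["color"])
for b in blobs(w,"green",.028,300): print("w",b)
im=vision.get_image("top")
for b in blobs(im,"green",.028): print("top",b)
for b in blobs(im,"wood",.052): print("top",b)
si=vision.get_image("side")
for b in blobs(si,"green",.028): print("side",b)
for b in blobs(si,"wood",.052): print("side",b)
cv2.imwrite("pics/s6.png",np.vstack([cv2.resize(w["color"],(480,300)),cv2.resize(si["color"][110:300,220:480],(480,300))]))
E
```

```text
AVG t 14.18 tcp [577.4 336.7 165.2] yawx -179.75 tilt [-3.e-04  9.e-04 -1.e+00] F [ 0.6  0.1 -0.1] g 1.001 gf 0.0
w ([576.4, 332.0, 77.7, 43.3], -1.7, [316.0, 188.0])
w ([441.9, 357.7, 69.2, 43.7], 11.6, [344.0, 35.0])
top ([446.0, -350.1, 77.0, 43.9], -25.6, [428.0, 230.0])
top ([519.1, -117.2, 56.0, 12.4], -0.1, [352.0, 206.0])
top ([554.2, 335.0, 41.1, 31.3], -89.7, [206.0, 194.0])
top ([600.5, -154.7, 56.1, 12.6], -89.7, [364.0, 180.0])
top ([977.5, -447.5, 167.3, 102.2], -11.3, [456.0, 63.0])
top ([563.5, 164.6, 108.4, 26.3], -1.5, [260.0, 190.0])
top ([737.9, 208.4, 33.2, 28.2], -62.6, [247.0, 134.0])
top ([734.9, -228.6, 86.7, 85.4], -44.7, [388.0, 136.0])
top ([644.1, -937.9, 385.9, 111.6], -2.9, [611.0, 172.0])
top ([788.4, 926.3, 382.2, 94.0], 1.4, [24.0, 124.0])
side ([446.4, -350.2, 78.3, 44.6], -25.3, [385.0, 342.0])
side ([511.4, -130.4, 57.2, 12.9], 1.6, [348.0, 252.0])
side ([589.5, -168.4, 55.5, 12.1], -87.8, [384.0, 249.0])
side ([980.1, -453.8, 160.3, 103.6], -11.3, [591.0, 264.0])
side ([440.0, 357.5, 78.5, 45.1], 10.6, [238.0, 153.0])
side ([578.0, 332.2, 77.7, 42.5], -1.0, [281.0, 143.0])
side ([715.7, -249.9, 83.7, 80.7], -31.5, [450.0, 245.0])
side ([561.6, 160.7, 108.8, 30.3], 0.4, [304.0, 169.0])
side ([698.4, 934.9, 184.4, 76.9], -17.6, [239.0, 55.0])
side ([964.2, 959.3, 74.9, 65.8], -84.5, [295.0, 40.0])
```

View pics/s6.png

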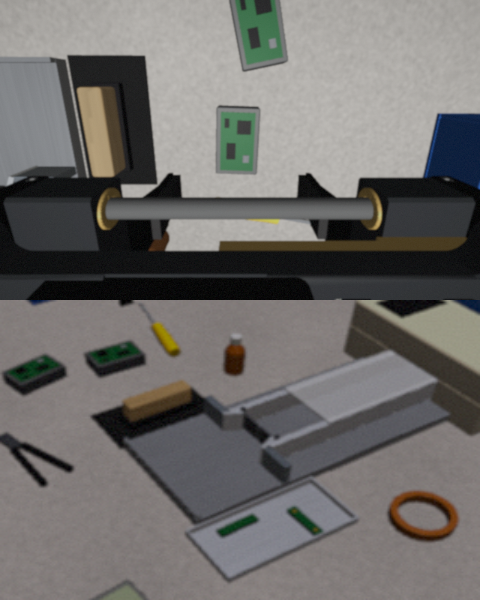

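The wrist picture shows the carrier centred between the fingers at (237,140). The side view shows the scraper standing on its mat and both offcuts in the tray. Next I'll grip the first carrier.

Request:
jog_arm(increments=[{"tx": 0, "ty": -2, "tz": 38, "wx": 0, "wy": 0, "wz": 0, "gripper": 1}, {"tx": 0, "ty": -4, "tz": 76, "wx": 0, "wy": 0, "wz": 0, "gripper": 1}, {"tx": 0, "ty": -4, "tz": 112, "wx": 0, "wy": 0, "wz": 0, "gripper": 1}, {"tx": 0, "ty": -4, "tz": 142, "wx": 0, "wy": 0, "wz": 0, "gripper": 1}, {"tx": 0, "ty": -4, "tz": 154, "wx": 0, "wy": 0, "wz": 0, "gripper": 1}], grip_force=40)

```text
time: 14.7
position: [0.5761, 0.325, 0.0066]
tool_rot: [-0.005, -3.136, 0.008]
ft_force: [-1.3, -0.6, -1.0]
grip_width: 0.996
grip_force: 0.0
```

```bash
python3 - <<'E'
from h import *
s,Rm,w=avg(3)
E
```

```text
AVG t 14.85 tcp [577.2 326.6   8.8] yawx 179.87 tilt [-0.0037 -0.0034 -1.    ] F [ 0.3 -0.4  0.1] g 1.001 gf 0.0
```

Request:
jog_arm(increments=[{"tx": 0, "ty": 3, "tz": 1, "wx": -0.003, "wy": -0.003, "wz": 0, "gripper": 1}, {"tx": 0, "ty": 6, "tz": 3, "wx": -0.003, "wy": -0.003, "wz": 0, "gripper": 1}, {"tx": 0, "ty": 6, "tz": 3, "wx": -0.003, "wy": -0.003, "wz": 0, "gripper": 0.4}, {"tx": 0, "ty": 6, "tz": 3, "wx": -0.003, "wy": -0.003, "wz": 0, "gripper": 0.4}, {"tx": 0, "ty": 6, "tz": 3, "wx": -0.003, "wy": -0.003, "wz": 0, "gripper": 0.4}])

```text
time: 15.27
position: [0.5787, 0.3362, 0.0092]
tool_rot: [-0.001, 3.137, 0.006]
ft_force: [-0.1, -0.6, -1.1]
grip_width: 0.859
grip_force: 0.0
```

Request:
jog_arm(increments=[{"tx": 0, "ty": 0, "tz": 0, "wx": 0, "wy": 0, "wz": 0, "gripper": 0.4}, {"tx": 0, "ty": 0, "tz": 0, "wx": 0, "wy": 0, "wz": 0, "gripper": 0.4}, {"tx": 0, "ty": 0, "tz": 0, "wx": 0, "wy": 0, "wz": 0, "gripper": 0.4}, {"tx": 0, "ty": 0, "tz": -20, "wx": 0, "wy": 0, "wz": 0, "gripper": 0.4}, {"tx": 0, "ty": 0, "tz": -50, "wx": 0, "wy": 0, "wz": 0, "gripper": 0.4}])

```text
time: 15.68
position: [0.5751, 0.3337, 0.0544]
tool_rot: [0.0, -3.137, 0.003]
ft_force: [-0.6, 0.1, -1.6]
grip_width: 0.637
grip_force: 39.9
```

```bash
python3 - <<'E'
from h import *
s,Rm,w=avg(3); to([550,10.5,130],180,s)
E
```

```text
AVG t 15.83 tcp [580.4 336.8  62.5] yawx 180.0 tilt [ 0.0082  0.0064 -0.9999] F [1.4 0.6 0.4] g 0.639 gf 39.9
to [550, 10.5, 130] 180 shift [  29.8 -325.8  -69.9] w [0.0064 0.0082 0.    ]
```

Request:
jog_arm(increments=[{"tx": 3, "ty": -15, "tz": -30, "wx": 0.005, "wy": 0.006, "wz": 0, "gripper": 0.4}, {"tx": 6, "ty": -40, "tz": -58, "wx": 0.005, "wy": 0.006, "wz": 0, "gripper": 0.4}, {"tx": 10, "ty": -78, "tz": -60, "wx": 0.005, "wy": 0.006, "wz": 0, "gripper": 0.4}, {"tx": 14, "ty": -116, "tz": -60, "wx": 0.005, "wy": 0.006, "wz": 0, "gripper": 0.4}, {"tx": 18, "ty": -154, "tz": -60, "wx": 0.005, "wy": 0.006, "wz": 0, "gripper": 0.4}])

```text
time: 16.25
position: [0.5591, 0.1798, 0.1168]
tool_rot: [0.002, -3.138, 0.004]
ft_force: [-0.0, -0.4, -1.7]
grip_width: 0.645
grip_force: 39.9
```

Request:
jog_arm(increments=[{"tx": 4, "ty": -37, "tz": 0, "wx": 0, "wy": 0, "wz": 0, "gripper": 0.4}, {"tx": 7, "ty": -74, "tz": 0, "wx": 0, "wy": 0, "wz": 0, "gripper": 0.4}, {"tx": 10, "ty": -110, "tz": 0, "wx": 0, "wy": 0, "wz": 0, "gripper": 0.4}, {"tx": 10, "ty": -145, "tz": 0, "wx": 0, "wy": 0, "wz": 0, "gripper": 0.4}, {"tx": 10, "ty": -170, "tz": 0, "wx": 0, "wy": 0, "wz": 0, "gripper": 0.4}])

```text
time: 16.67
position: [0.5485, 0.0071, 0.1166]
tool_rot: [-0.005, -3.136, 0.006]
ft_force: [0.6, 0.6, -1.6]
grip_width: 0.641
grip_force: 39.9
```

```bash
python3 - <<'E'
from h import *
s,Rm,w=avg(3); to([552,10.5,29],180,s)
for b in blobs(w,"green",s["position"][2]-.007+.028,300): print("w",b)
E
```

```text
AVG t 16.82 tcp [548.8   4.5 116.7] yawx 179.56 tilt [-0.005 -0.005 -1.   ] F [ 0.  -1.2 -1.3] g 0.642 gf 39.9
to [552, 10.5, 29] 180 shift [-3.6  6.4 87.7] w [-0.0051 -0.005  -0.0077]
w ([572.1, 2.1, 43.9, 15.9], 89.7, [320.0, 307.0])
w ([527.7, 3.4, 43.6, 40.3], 88.4, [320.0, 223.0])
w ([499.3, -60.0, 30.5, 7.5], 1.0, [180.0, 167.0])
```

Request:
jog_arm(increments=[{"tx": -2, "ty": 3, "tz": 25, "wx": -0.005, "wy": -0.005, "wz": -0.008, "gripper": 0.4}, {"tx": -4, "ty": 6, "tz": 50, "wx": -0.005, "wy": -0.005, "wz": -0.008, "gripper": 0.4}, {"tx": -4, "ty": 6, "tz": 70, "wx": -0.005, "wy": -0.005, "wz": -0.008, "gripper": 0.4}, {"tx": -4, "ty": 6, "tz": 80, "wx": -0.005, "wy": -0.005, "wz": -0.008, "gripper": 0.4}, {"tx": -4, "ty": 6, "tz": 82, "wx": -0.005, "wy": -0.005, "wz": -0.008, "gripper": 0.4}])

```text
time: 17.23
position: [0.5513, 0.0183, 0.0329]
tool_rot: [0.016, -3.138, -0.004]
ft_force: [-0.2, -0.4, -1.8]
grip_width: 0.64
grip_force: 39.9
```

```bash
python3 - <<'E'
from h import *
s,Rm,w=avg(3); to([552,10.5,28],180,s)
E
```

```text
AVG t 17.38 tcp [553.4  17.8  35.5] yawx -179.48 tilt [ 8.e-04  3.e-03 -1.e+00] F [ 0.5  0.  -1.5] g 0.641 gf 39.9
to [552, 10.5, 28] 180 shift [ 1.5 -7.3  7.4] w [0.003  0.0008 0.0091]
```

Request:
jog_arm(increments=[{"tx": 0, "ty": -4, "tz": 1, "wx": 0.003, "wy": 0, "wz": 0.009, "gripper": 0.4}, {"tx": 1, "ty": -7, "tz": 3, "wx": 0.003, "wy": 0, "wz": 0.009, "gripper": 0.4}, {"tx": 1, "ty": -7, "tz": 5, "wx": 0.003, "wy": 0, "wz": 0.009, "gripper": 0.4}, {"tx": 1, "ty": -7, "tz": 6.5, "wx": 0.003, "wy": 0, "wz": 0.009, "gripper": 0.4}, {"tx": 1, "ty": -7, "tz": 6.5, "wx": 0.003, "wy": 0, "wz": 0.009, "gripper": 0.4}])

```text
time: 17.8
position: [0.5527, 0.0101, 0.0294]
tool_rot: [0.002, 3.14, 0.0]
ft_force: [-0.6, 0.0, -1.4]
grip_width: 0.637
grip_force: 39.9
```

```bash
python3 - <<'E'
from h import *
s,Rm,w=avg(3); to([552,10.5,28],180,s)
E
```

```text
AVG t 17.95 tcp [552.8  10.3  29.5] yawx 179.95 tilt [ 2.e-03  2.e-04 -1.e+00] F [-0.1  0.2 -2. ] g 0.637 gf 39.9
to [552, 10.5, 28] 180 shift [0.8 0.2 1.5] w [ 0.0002  0.002  -0.0008]
```

Request:
jog_arm(increments=[{"tx": 0, "ty": 0, "tz": 1.5, "wx": 0, "wy": 0, "wz": 0, "gripper": 0.4}, {"tx": 0, "ty": 0, "tz": 1.5, "wx": 0, "wy": 0, "wz": 0, "gripper": 0.85}, {"tx": 0, "ty": 0, "tz": 1.5, "wx": 0, "wy": 0, "wz": 0, "gripper": 0.85}, {"tx": 0, "ty": 0, "tz": 1.5, "wx": 0, "wy": 0, "wz": 0, "gripper": 0.85}, {"tx": 0, "ty": 0, "tz": -5, "wx": 0, "wy": 0, "wz": 0, "gripper": 0.85}])

```text
time: 18.37
position: [0.5519, 0.0102, 0.0336]
tool_rot: [-0.001, -3.142, 0.0]
ft_force: [-0.2, -0.3, -0.0]
grip_width: 0.824
grip_force: 0.0
```

Request:
jog_arm(increments=[{"tx": 0, "ty": 0, "tz": -25, "wx": 0, "wy": 0, "wz": 0, "gripper": 0.85}, {"tx": 0, "ty": 0, "tz": -60, "wx": 0, "wy": 0, "wz": 0, "gripper": 0.85}, {"tx": 20, "ty": 0, "tz": -60, "wx": 0, "wy": 0, "wz": 0, "gripper": 0}, {"tx": 50, "ty": 0, "tz": -60, "wx": 0, "wy": 0, "wz": 0, "gripper": 0}, {"tx": 60, "ty": 0, "tz": -60, "wx": 0, "wy": 0, "wz": 0, "gripper": 0}])

```text
time: 18.78
position: [0.4899, 0.0101, 0.0948]
tool_rot: [0.002, 3.141, 0.001]
ft_force: [-0.8, -0.4, -1.0]
grip_width: 0.704
grip_force: 0.0
```

Request:
jog_arm(increments=[{"tx": 0, "ty": 0, "tz": 0, "wx": 0, "wy": 0, "wz": 0, "gripper": 0}, {"tx": 0, "ty": 0, "tz": 0, "wx": 0, "wy": 0, "wz": 0, "gripper": 0}, {"tx": 0, "ty": 0, "tz": 0, "wx": 0, "wy": 0, "wz": 0, "gripper": 0}, {"tx": 0, "ty": 0, "tz": 0, "wx": 0, "wy": 0, "wz": 0, "gripper": 0}, {"tx": 0, "ty": 0, "tz": 0, "wx": 0, "wy": 0, "wz": 0, "gripper": 0}])

```text
time: 19.2
position: [0.4935, 0.0102, 0.0943]
tool_rot: [0.001, 3.139, -0.0]
ft_force: [0.7, -0.1, 0.4]
grip_width: 0.328
grip_force: 0.0
```

```bash
python3 - <<'E'
from h import *
s,Rm,w=avg(3); to([494,10.5,28],180,s)
si=vision.get_image("side")
for b in blobs(si,"green",.048): print("side",b)
for b in blobs(vision.get_image("top"),"green",.048): print("top",b)
cv2.imwrite("pics/s7.png",np.vstack([cv2.resize(w["color"],(480,300)),cv2.resize(si["color"][110:300,220:480],(480,300))]))
E
```

```text
AVG t 19.35 tcp [493.2  10.2  94.2] yawx 179.95 tilt [ 1.8e-03 -2.0e-04 -1.0e+00] F [-0.2  0.2 -0.6] g 0.189 gf 0.0
to [494, 10.5, 28] 180 shift [-0.7  0.3 66.2] w [-0.0002  0.0018 -0.0009]
side ([438.1, -356.5, 75.9, 43.3], -25.7, [385.0, 342.0])
side ([501.5, -142.7, 55.4, 12.0], 1.6, [348.0, 252.0])
side ([577.6, -179.9, 52.9, 11.7], -87.8, [384.0, 249.0])
side ([957.9, -457.2, 155.3, 101.4], -11.5, [592.0, 265.0])
side ([552.6, 8.5, 78.1, 43.3], -3.2, [330.0, 205.0])
side ([432.2, 332.5, 75.8, 43.7], 12.0, [238.0, 153.0])
top ([438.6, 354.2, 76.8, 44.3], 11.8, [198.0, 231.0])
top ([445.4, -345.6, 76.0, 43.6], -25.6, [428.0, 230.0])
top ([517.5, -115.8, 55.3, 12.2], -0.1, [352.0, 206.0])
top ([587.7, 10.0, 43.0, 6.2], -89.7, [311.0, 183.0])
top ([597.8, -152.8, 55.4, 12.4], -89.7, [364.0, 180.0])
top ([970.4, -442.5, 164.7, 100.1], -11.4, [456.0, 63.0])
```

View pics/s7.png

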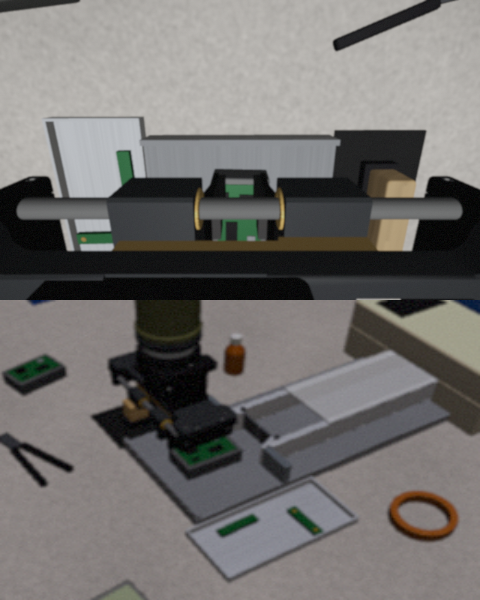

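The carrier stands on the plate at (552,10), flat and straight (side crop (205,455)). The fingers are behind it, so I'll lower and push.

Request:
jog_arm(increments=[{"tx": 0, "ty": 0, "tz": 20, "wx": 0, "wy": 0, "wz": 0, "gripper": 0}, {"tx": 0, "ty": 0, "tz": 40, "wx": 0, "wy": 0, "wz": 0, "gripper": 0}, {"tx": 0, "ty": 0, "tz": 58, "wx": 0, "wy": 0, "wz": 0, "gripper": 0}, {"tx": 0, "ty": 0, "tz": 65, "wx": 0, "wy": 0, "wz": 0, "gripper": 0}, {"tx": 0, "ty": 0, "tz": 65, "wx": 0, "wy": 0, "wz": 0, "gripper": 0}])

```text
time: 19.87
position: [0.4913, 0.0101, 0.0277]
tool_rot: [-0.001, -3.14, 0.001]
ft_force: [-0.4, -0.2, 0.3]
grip_width: 0.005
grip_force: 0.0
```

Request:
jog_arm(increments=[{"tx": -8, "ty": 0, "tz": 0, "wx": 0, "wy": 0, "wz": 0, "gripper": 0}, {"tx": -18, "ty": 0, "tz": 0, "wx": 0, "wy": 0, "wz": 0, "gripper": 0}, {"tx": -28, "ty": 0, "tz": 0, "wx": 0, "wy": 0, "wz": 0, "gripper": 0}, {"tx": -38, "ty": 0, "tz": 0, "wx": 0, "wy": 0, "wz": 0, "gripper": 0}, {"tx": -48, "ty": 0, "tz": 0, "wx": 0, "wy": 0, "wz": 0, "gripper": 0}])

```text
time: 20.28
position: [0.5414, 0.0103, 0.0301]
tool_rot: [0.001, 3.141, 0.0]
ft_force: [-17.7, -0.3, 13.5]
grip_width: 0.004
grip_force: 9.1
```

```bash
python3 - <<'E'
from h import *
s,Rm,w=avg(3); to([680,10.5,28],180,s)
for b in blobs(vision.get_image("side"),"green",.048): print("side",b)
E
```

```text
AVG t 20.43 tcp [541.7  10.2  29.7] yawx 179.96 tilt [ 3.e-04 -1.e-04 -1.e+00] F [-2.2 -0.   2.3] g 0.007 gf 1.5
to [680, 10.5, 28] 180 shift [-138.3    0.4    1.8] w [-0.0001  0.0003 -0.0007]
side ([438.2, -356.2, 76.0, 43.1], -26.0, [385.0, 342.0])
side ([501.6, -142.4, 55.6, 12.5], 1.6, [348.0, 252.0])
side ([577.5, -179.4, 54.0, 11.7], -87.8, [384.0, 249.0])
side ([957.7, -456.8, 155.7, 100.5], -11.7, [592.0, 263.0])
side ([432.1, 331.1, 75.2, 42.0], 11.7, [238.0, 153.0])
```

Request:
jog_arm(increments=[{"tx": -2, "ty": 0, "tz": 0.5, "wx": 0, "wy": 0, "wz": 0, "gripper": 0}, {"tx": -4, "ty": 0, "tz": 1, "wx": 0, "wy": 0, "wz": 0, "gripper": 0}, {"tx": -6, "ty": 0, "tz": 1, "wx": 0, "wy": 0, "wz": 0, "gripper": 0}, {"tx": -8, "ty": 0, "tz": 1, "wx": 0, "wy": 0, "wz": 0, "gripper": 0}, {"tx": -10, "ty": 0, "tz": 1, "wx": 0, "wy": 0, "wz": 0, "gripper": 0}])

```text
time: 20.9
position: [0.5445, 0.0101, 0.0276]
tool_rot: [-0.001, -3.13, -0.0]
ft_force: [-18.8, -0.8, 14.5]
grip_width: 0.005
grip_force: 9.5
```

```bash
python3 - <<'E'
from h import *
s,Rm,w=avg(2); to([680,10.5,28],180,s)
si=vision.get_image("side"); t=vision.get_image("top")
for c in("top","side"):
  for n in("carrier1_mid","gate_left","gate_right"):
    print(c,n,[(round(d["conf"],2),np.round(d["bbox"]).tolist()) for d in vision.spot_in(c,n)])
cv2.imwrite("pics/s8.png",np.vstack([cv2.resize(t["color"][140:230,250:370],(480,300)),cv2.resize(si["color"][150:245,290:420],(480,300))]))
E
```

```text
AVG t 21.0 tcp [544.9  10.1  27.5] yawx 179.96 tilt [-1.140e-02  2.000e-04 -9.999e-01] F [-17.    0.   12.8] g 0.002 gf 8.4
to [680, 10.5, 28] 180 shift [-135.1    0.6   -2. ] w [ 0.0002 -0.0114 -0.0008]
top carrier1_mid [(0.74, [187.0, 215.0, 212.0, 247.0]), (0.69, [262.0, 17.0, 361.0, 220.0])]
top gate_left [(0.15, [439.0, 144.0, 456.0, 165.0])]
top gate_right [(0.36, [261.0, 17.0, 364.0, 223.0])]
side carrier1_mid [(0.72, [430.0, 228.0, 467.0, 262.0]), (0.6, [224.0, 148.0, 259.0, 175.0])]
side gate_left [(0.45, [353.0, 185.0, 364.0, 192.0])]
side gate_right []
```

View pics/s8.png

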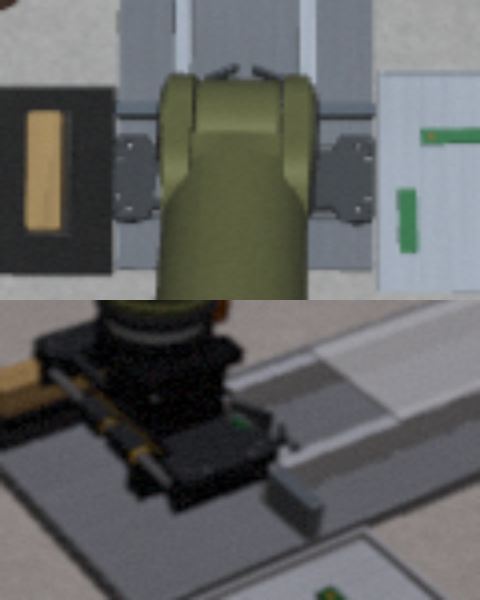

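The top crop shows the leaves just starting to open around (238,72). The fingers are pressing high on the carrier, and the upward force means its rear wants to lift. I'll back off, tilt the tool so the tips push low, and push again.

Request:
jog_arm(increments=[{"tx": 8, "ty": 0, "tz": 0, "wx": 0, "wy": 0, "wz": 0, "gripper": 0}, {"tx": 18, "ty": 0, "tz": 0, "wx": 0, "wy": 0, "wz": 0, "gripper": 0}, {"tx": 18, "ty": 0, "tz": 1, "wx": 0, "wy": -0.06, "wz": 0, "gripper": 0}, {"tx": 18, "ty": 0, "tz": 2, "wx": 0, "wy": -0.12, "wz": 0, "gripper": 0}, {"tx": 18, "ty": 0, "tz": 2, "wx": 0, "wy": -0.12, "wz": 0, "gripper": 0}])

```text
time: 21.82
position: [0.5309, 0.0102, 0.026]
tool_rot: [0.001, 3.019, 0.001]
ft_force: [-0.9, -0.4, -0.5]
grip_width: 0.002
grip_force: 0.0
```

```bash
python3 - <<'E'
from h import *
s,Rm,w=avg(3); print((Rm.T@([560,10.3,26]-s["position"]*1000)).round(1), (Rm.T@[10,0,0]).round(2))
for b in blobs(vision.get_image("side"),"green",.048): print("side",b)
E
```

```text
AVG t 21.97 tcp [533.   10.4  27. ] yawx 179.96 tilt [ 1.225e-01  5.000e-04 -9.925e-01] F [-0.2 -0.1 -0.2] g 0.003 gf 0.0
[-26.6  -0.1   4.3] [-9.92  0.01  1.23]
side ([438.3, -356.4, 76.2, 43.0], -25.7, [385.0, 342.0])
side ([501.3, -142.5, 52.4, 12.3], 1.6, [348.0, 252.0])
side ([577.5, -179.4, 54.0, 11.8], -87.8, [385.0, 249.0])
side ([958.1, -456.7, 155.5, 101.3], -11.1, [592.0, 264.0])
side ([620.5, 11.4, 44.3, 31.8], -89.8, [352.0, 193.0])
side ([431.9, 332.5, 76.0, 43.2], 13.0, [238.0, 153.0])
```

Request:
jog_arm(increments=[{"tx": -8, "ty": 0, "tz": 2, "wx": 0, "wy": 0, "wz": 0, "gripper": 0}, {"tx": -15, "ty": 0, "tz": 3, "wx": 0, "wy": 0, "wz": 0, "gripper": 0}, {"tx": -21, "ty": 0, "tz": 3.6, "wx": 0, "wy": 0, "wz": 0, "gripper": 0}, {"tx": -27, "ty": 0, "tz": 4.3, "wx": 0, "wy": 0, "wz": 0, "gripper": 0}, {"tx": -33, "ty": 0, "tz": 5, "wx": 0, "wy": 0, "wz": 0, "gripper": 0}])

```text
time: 22.43
position: [0.5588, 0.01, 0.023]
tool_rot: [0.001, 3.038, -0.0]
ft_force: [-15.4, -0.4, 9.5]
grip_width: 0.006
grip_force: 7.6
```

```bash
python3 - <<'E'
from h import *
s,Rm,w=avg(2); print((Rm.T@([680,10.3,26]-s["position"]*1000)).round(1), (Rm.T@[10,0,0]).round(2))
for b in blobs(vision.get_image("side"),"green",.048): print("side",b) if b[0][0]>600 else 0
E
```

```text
AVG t 22.53 tcp [562.8  10.   23.4] yawx 179.96 tilt [ 1.111e-01 -5.000e-04 -9.938e-01] F [-5.1 -0.2 -1.5] g 0.006 gf 3.0
[-116.7    0.4   10.4] [-9.94  0.01  1.11]
side ([957.6, -457.1, 155.7, 100.9], -11.7, [592.0, 264.0])
side ([655.2, 12.7, 44.8, 20.0], -69.0, [361.0, 189.0])
```

Request:
jog_arm(increments=[{"tx": -8, "ty": 0, "tz": 0, "wx": 0, "wy": 0, "wz": 0, "gripper": 0}, {"tx": -16, "ty": 0, "tz": 0.6, "wx": 0, "wy": 0, "wz": 0, "gripper": 0}, {"tx": -24, "ty": 0, "tz": 1.4, "wx": 0, "wy": 0, "wz": 0, "gripper": 0}, {"tx": -32, "ty": 0, "tz": 2.2, "wx": 0, "wy": 0, "wz": 0, "gripper": 0}, {"tx": -40, "ty": 0, "tz": 3, "wx": 0, "wy": 0, "wz": 0, "gripper": 0}])

```text
time: 23.0
position: [0.6071, 0.0101, 0.027]
tool_rot: [0.001, 3.021, -0.0]
ft_force: [-2.6, 0.3, -1.0]
grip_width: 0.007
grip_force: 1.5
```

```bash
python3 - <<'E'
from h import *
s,Rm,w=avg(2); print((Rm.T@([680,10.3,26]-s["position"]*1000)).round(1), (Rm.T@[10,0,0]).round(2))
for b in blobs(vision.get_image("side"),"green",.048): print("side",b) if b[0][0]>600 else 0
E
```

```text
AVG t 23.1 tcp [608.8  10.1  27.6] yawx 179.96 tilt [ 1.238e-01 -4.000e-04 -9.923e-01] F [-0.5 -0.4 -0.3] g 0.005 gf 0.0
[-70.4   0.2  10.4] [-9.92  0.01  1.24]
side ([957.5, -456.9, 155.9, 101.2], -11.3, [592.0, 264.0])
```

Request:
jog_arm(increments=[{"tx": -8, "ty": 0, "tz": 1, "wx": 0, "wy": 0, "wz": 0, "gripper": 0}, {"tx": -16, "ty": 0, "tz": 2, "wx": 0, "wy": 0, "wz": 0, "gripper": 0}, {"tx": -24, "ty": 0, "tz": 3, "wx": 0, "wy": 0, "wz": 0, "gripper": 0}, {"tx": -32, "ty": 0, "tz": 4, "wx": 0, "wy": 0, "wz": 0, "gripper": 0}, {"tx": -40, "ty": 0, "tz": 5, "wx": 0, "wy": 0, "wz": 0, "gripper": 0}])

```text
time: 23.57
position: [0.6461, 0.0102, 0.0276]
tool_rot: [0.001, 3.022, 0.001]
ft_force: [-4.9, 0.2, 4.2]
grip_width: 0.003
grip_force: 2.9
```

Request:
jog_arm(increments=[{"tx": -8, "ty": 0, "tz": 1, "wx": 0, "wy": 0, "wz": 0, "gripper": 0}, {"tx": -16, "ty": 0, "tz": 2, "wx": 0, "wy": 0, "wz": 0, "gripper": 0}, {"tx": -23, "ty": 0, "tz": 3, "wx": 0, "wy": 0, "wz": 0, "gripper": 0}, {"tx": -29, "ty": 0, "tz": 3.7, "wx": 0, "wy": 0, "wz": 0, "gripper": 0}, {"tx": -32, "ty": 0, "tz": 4, "wx": 0, "wy": 0, "wz": 0, "gripper": 0}])

```text
time: 23.98
position: [0.6796, 0.0102, 0.0275]
tool_rot: [0.001, 3.019, 0.0]
ft_force: [-4.1, -0.3, 2.3]
grip_width: 0.002
grip_force: 2.6
```

```bash
python3 - <<'E'
from h import *
s,Rm,w=avg(2); print((Rm.T@([680,10.3,26]-s["position"]*1000)).round(1), (Rm.T@[10,0,0]).round(2))
E
```

```text
AVG t 24.08 tcp [679.8  10.3  27.5] yawx 179.96 tilt [ 1.228e-01  2.000e-04 -9.924e-01] F [-1.1  1.3  0.3] g 0.005 gf 0.8
[-0.  -0.   1.5] [-9.92  0.01  1.23]
```

Request:
jog_arm(increments=[{"tx": 4, "ty": 0, "tz": 0, "wx": 0, "wy": 0, "wz": 0, "gripper": 0}, {"tx": 1, "ty": 0, "tz": -25, "wx": 0, "wy": 0, "wz": 0, "gripper": 0}, {"tx": -3, "ty": 0, "tz": -60, "wx": 0, "wy": 0, "wz": 0, "gripper": 0}, {"tx": -7, "ty": 0, "tz": -95, "wx": 0, "wy": 0.06, "wz": 0, "gripper": 0}, {"tx": -9, "ty": 0, "tz": -110, "wx": 0, "wy": 0.123, "wz": 0, "gripper": 0.5}])

```text
time: 24.5
position: [0.676, 0.0098, 0.1438]
tool_rot: [0.001, 3.136, 0.001]
ft_force: [1.7, -0.3, 1.2]
grip_width: 0.031
grip_force: 0.0
```

```bash
python3 - <<'E'
from h import *
s,Rm,w=avg(2); to([440,358,140],191.8,s)
si=vision.get_image("side")
for b in blobs(si,"green",.048): print("side",b)
cv2.imwrite("pics/s9.png",cv2.resize(si["color"][110:260,220:480],(780,450),interpolation=cv2.INTER_CUBIC))
E
```

```text
AVG t 24.6 tcp [679.   10.  143.9] yawx 179.97 tilt [ 7.7e-03  3.0e-04 -1.0e+00] F [ 2.5 -0.   1.4] g 0.1 gf 0.0
to [440, 358, 140] 191.8 shift [239.2 347.9   2.2] w [-0.0005  0.0077 -0.2065]
side ([438.2, -356.4, 75.9, 43.6], -25.5, [385.0, 342.0])
side ([500.7, -142.3, 53.8, 12.7], 1.6, [348.0, 252.0])
side ([577.5, -180.1, 53.3, 11.7], -87.8, [385.0, 250.0])
side ([956.6, -456.8, 157.7, 101.0], -11.6, [592.0, 265.0])
side ([719.0, 10.6, 45.4, 39.1], 88.1, [382.0, 181.0])
side ([432.0, 331.8, 76.0, 43.4], 10.6, [238.0, 153.0])
```

View pics/s9.png

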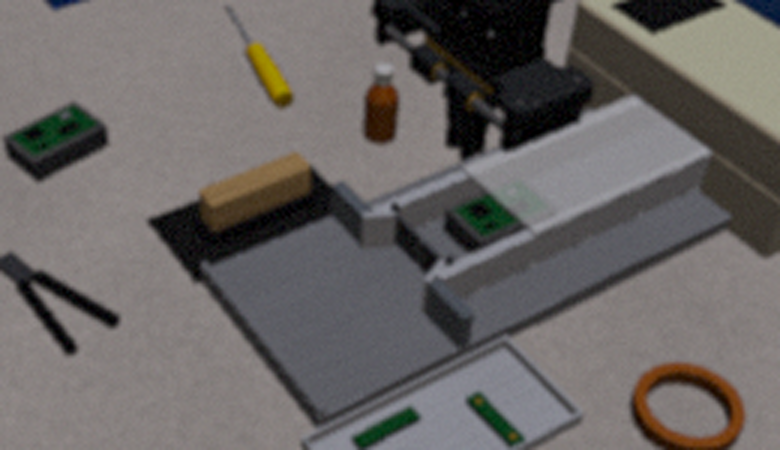

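The picture shows the first carrier flat in the lane at (485,215) with both leaves shut behind it at (425,235). I'll go to the second carrier.

Request:
jog_arm(increments=[{"tx": 22, "ty": 32, "tz": 0, "wx": 0, "wy": 0.007, "wz": 0, "gripper": 1}, {"tx": 44, "ty": 64, "tz": 0, "wx": 0, "wy": 0.007, "wz": 0, "gripper": 1}, {"tx": 66, "ty": 96, "tz": 0, "wx": 0, "wy": 0.007, "wz": 0, "gripper": 1}, {"tx": 88, "ty": 128, "tz": 0, "wx": 0, "wy": 0.007, "wz": 0, "gripper": 1}, {"tx": 110, "ty": 160, "tz": 0, "wx": 0, "wy": 0.007, "wz": 0, "gripper": 1}])

```text
time: 25.07
position: [0.5621, 0.171, 0.136]
tool_rot: [-0.001, -3.133, 0.001]
ft_force: [0.4, -0.4, -0.2]
grip_width: 0.513
grip_force: 0.0
```

Request:
jog_arm(increments=[{"tx": 22, "ty": 32, "tz": 0, "wx": 0, "wy": 0, "wz": -0.05, "gripper": 1}, {"tx": 44, "ty": 64, "tz": 0, "wx": 0, "wy": 0, "wz": -0.1, "gripper": 1}, {"tx": 66, "ty": 96, "tz": 0, "wx": 0, "wy": 0, "wz": -0.15, "gripper": 1}, {"tx": 88, "ty": 128, "tz": 0, "wx": 0, "wy": 0, "wz": -0.2, "gripper": 1}, {"tx": 110, "ty": 160, "tz": 0, "wx": 0, "wy": 0, "wz": -0.206, "gripper": 1}])

```text
time: 25.48
position: [0.4524, 0.3307, 0.1371]
tool_rot: [0.324, -3.116, -0.0]
ft_force: [1.3, 0.5, 1.4]
grip_width: 0.897
grip_force: 0.0
```

Request:
jog_arm(increments=[{"tx": 12, "ty": 20, "tz": 0, "wx": 0, "wy": 0, "wz": 0, "gripper": 1}, {"tx": 25, "ty": 25, "tz": 0, "wx": 0, "wy": 0, "wz": 0, "gripper": 1}, {"tx": 25, "ty": 25, "tz": 0, "wx": 0, "wy": 0, "wz": 0, "gripper": 1}, {"tx": 25, "ty": 25, "tz": 0, "wx": 0, "wy": 0, "wz": 0, "gripper": 1}, {"tx": 25, "ty": 25, "tz": 0, "wx": 0, "wy": 0, "wz": 0, "gripper": 1}])

```text
time: 25.9
position: [0.4262, 0.3475, 0.1382]
tool_rot: [0.317, -3.118, 0.0]
ft_force: [-0.1, 0.3, 0.3]
grip_width: 0.998
grip_force: 0.0
```

```bash
python3 - <<'E'
from h import *
s,Rm,w=avg(3)
B=[b for b in blobs(w,"green",.028,300)]; print(B)
for b in blobs(vision.get_image("side"),"green",.028): print("side",b)
b=min(B,key=lambda b:abs(b[2][0]-320)); to([b[0][0],b[0][1],5],180+b[1],s)
E
```

```text
AVG t 26.05 tcp [426.5 347.8 138.5] yawx -168.43 tilt [-7.4e-03 -5.0e-04 -1.0e+00] F [ 0.  -0.4  0.2] g 0.999 gf 0.0
[([438.4, 356.8, 77.6, 43.7], 11.9, [328.0, 211.0])]
side ([446.3, -350.2, 78.6, 44.4], -25.8, [385.0, 342.0])
side ([511.4, -130.3, 57.2, 13.0], 1.6, [348.0, 252.0])
side ([589.5, -168.4, 55.5, 12.0], -87.8, [384.0, 249.0])
side ([980.3, -453.9, 160.0, 104.1], -11.7, [591.0, 264.0])
side ([735.4, 27.1, 46.1, 41.9], 89.7, [382.0, 181.0])
side ([440.3, 356.6, 78.1, 42.9], 11.7, [238.0, 153.0])
to [438.4, 356.8, 5] 191.9 shift [-14.4   6.3 133.4] w [ 0.001  -0.0073 -0.0057]
```

Request:
jog_arm(increments=[{"tx": -8, "ty": 3, "tz": 30, "wx": 0, "wy": -0.007, "wz": -0.006, "gripper": 1}, {"tx": -15, "ty": 6, "tz": 60, "wx": 0, "wy": -0.007, "wz": -0.006, "gripper": 1}, {"tx": -15, "ty": 6, "tz": 95, "wx": 0, "wy": -0.007, "wz": -0.006, "gripper": 1}, {"tx": -15, "ty": 6, "tz": 120, "wx": 0, "wy": -0.007, "wz": -0.006, "gripper": 1}, {"tx": -15, "ty": 6, "tz": 130, "wx": 0, "wy": -0.007, "wz": -0.006, "gripper": 1}])

```text
time: 26.52
position: [0.4358, 0.356, 0.0045]
tool_rot: [0.329, -3.118, 0.004]
ft_force: [-0.8, -0.4, -0.7]
grip_width: 0.999
grip_force: 0.0
```

```bash
python3 - <<'E'
from h import *
s,Rm,w=avg(3); to([439,357,6],191.8,s)
E
```

```text
AVG t 26.67 tcp [436.8 357.    6.5] yawx -167.95 tilt [-0.004  -0.0013 -1.    ] F [-0.7 -0.2  0.1] g 1.003 gf 0.0
to [439, 357, 6] 191.8 shift [-2.2 -0.5  0.5] w [-0.0005 -0.0042  0.0043]
```

Well placed. I'll grip and lift.

Request:
jog_arm(increments=[{"tx": -2, "ty": 0, "tz": 0, "wx": 0, "wy": -0.004, "wz": 0.004, "gripper": 0.4}, {"tx": -2, "ty": 0, "tz": 0, "wx": 0, "wy": -0.004, "wz": 0.004, "gripper": 0.4}, {"tx": -2, "ty": 0, "tz": 0, "wx": 0, "wy": -0.004, "wz": 0.004, "gripper": 0.4}, {"tx": -2, "ty": 0, "tz": 0, "wx": 0, "wy": -0.004, "wz": 0.004, "gripper": 0.4}, {"tx": -2, "ty": 0, "tz": 0, "wx": 0, "wy": -0.004, "wz": 0.004, "gripper": 0.4}])

```text
time: 27.08
position: [0.4399, 0.3594, 0.0095]
tool_rot: [-0.325, 3.121, 0.005]
ft_force: [0.5, -0.8, -0.9]
grip_width: 0.708
grip_force: 0.0
```

Request:
jog_arm(increments=[{"tx": 0, "ty": 0, "tz": 0, "wx": 0, "wy": 0, "wz": 0, "gripper": 0.4}, {"tx": 0, "ty": 0, "tz": 0, "wx": 0, "wy": 0, "wz": 0, "gripper": 0.4}, {"tx": 0, "ty": 0, "tz": -30, "wx": 0, "wy": 0, "wz": 0, "gripper": 0.4}, {"tx": 0, "ty": 0, "tz": -65, "wx": 0, "wy": 0, "wz": 0, "gripper": 0.4}, {"tx": 0, "ty": 0, "tz": -100, "wx": 0, "wy": 0, "wz": 0, "gripper": 0.4}])

```text
time: 27.5
position: [0.4381, 0.3578, 0.1084]
tool_rot: [-0.325, 3.124, 0.0]
ft_force: [1.7, 1.0, -2.1]
grip_width: 0.64
grip_force: 40.0
```

```bash
python3 - <<'E'
from h import *
s,Rm,w=avg(3); to([552,10.3,116],180,s)
E
```

```text
AVG t 27.65 tcp [441.8 361.  114.5] yawx -168.14 tilt [ 0.0095  0.0085 -0.9999] F [0.6 0.2 0.2] g 0.638 gf 40.0
to [552, 10.3, 116] 180 shift [ -35.8 -365.9   -3.5] w [0.0075 0.0103 0.2071]
```

Request:
jog_arm(increments=[{"tx": -4, "ty": -37, "tz": -2, "wx": 0.006, "wy": 0.009, "wz": 0, "gripper": 0.4}, {"tx": -7, "ty": -74, "tz": -3, "wx": 0.006, "wy": 0.009, "wz": 0, "gripper": 0.4}, {"tx": -11, "ty": -111, "tz": -3, "wx": 0.006, "wy": 0.009, "wz": 0, "gripper": 0.4}, {"tx": -14, "ty": -148, "tz": -3, "wx": 0.006, "wy": 0.009, "wz": 0, "gripper": 0.4}, {"tx": -18, "ty": -185, "tz": -3, "wx": 0.006, "wy": 0.009, "wz": 0, "gripper": 0.4}])

```text
time: 28.07
position: [0.4935, 0.1792, 0.1093]
tool_rot: [0.325, -3.116, 0.009]
ft_force: [0.3, 0.9, -1.5]
grip_width: 0.638
grip_force: 40.0
```

Request:
jog_arm(increments=[{"tx": -4, "ty": -37, "tz": 0, "wx": 0, "wy": 0, "wz": 0.05, "gripper": 0.4}, {"tx": -7, "ty": -74, "tz": 0, "wx": 0, "wy": 0, "wz": 0.1, "gripper": 0.4}, {"tx": -11, "ty": -111, "tz": 0, "wx": 0, "wy": 0, "wz": 0.15, "gripper": 0.4}, {"tx": -15, "ty": -148, "tz": 0, "wx": 0, "wy": 0, "wz": 0.2, "gripper": 0.4}, {"tx": -18, "ty": -180, "tz": 0, "wx": 0, "wy": 0, "wz": 0.207, "gripper": 0.4}])

```text
time: 28.48
position: [0.5485, 0.006, 0.1101]
tool_rot: [-0.005, -3.134, 0.01]
ft_force: [0.6, 0.2, -1.4]
grip_width: 0.639
grip_force: 40.0
```

```bash
python3 - <<'E'
from h import *
s,Rm,w=avg(3); to([552,10.3,36],180,s)
for b in blobs(w,"green",s["position"][2]-.008+.028,300): print("w",b)
E
```

```text
AVG t 28.63 tcp [549.3   1.2 110.3] yawx 179.5 tilt [-0.0068 -0.0098 -0.9999] F [ 0.7 -2.4 -1.6] g 0.638 gf 40.0
to [552, 10.3, 36] 180 shift [-3.1  9.9 74.2] w [-0.0098 -0.0067 -0.0088]
w ([573.2, -1.0, 43.7, 16.0], 89.8, [321.0, 307.0])
w ([528.7, -0.4, 43.8, 39.4], 89.5, [319.0, 224.0])
w ([500.2, -63.3, 31.4, 7.7], 1.1, [182.0, 167.0])
```

Request:
jog_arm(increments=[{"tx": -2, "ty": 4, "tz": 22, "wx": -0.008, "wy": -0.006, "wz": -0.009, "gripper": 0.4}, {"tx": -3, "ty": 7, "tz": 44, "wx": -0.008, "wy": -0.006, "wz": -0.009, "gripper": 0.4}, {"tx": -3, "ty": 7, "tz": 62, "wx": -0.008, "wy": -0.006, "wz": -0.009, "gripper": 0.4}, {"tx": -3, "ty": 7, "tz": 72, "wx": -0.008, "wy": -0.006, "wz": -0.009, "gripper": 0.4}, {"tx": -3, "ty": 7, "tz": 74, "wx": -0.008, "wy": -0.006, "wz": -0.009, "gripper": 0.4}])

```text
time: 29.05
position: [0.5492, 0.0166, 0.0347]
tool_rot: [0.017, -3.136, -0.003]
ft_force: [0.2, 0.2, -1.0]
grip_width: 0.64
grip_force: 40.0
```

```bash
python3 - <<'E'
from h import *
s,Rm,w=avg(3); to([552,10.3,28],180,s)
E
```

```text
AVG t 29.2 tcp [551.3  16.1  37.1] yawx -179.42 tilt [-7.0e-04  2.5e-03 -1.0e+00] F [-0.  -0.4 -1.4] g 0.639 gf 40.0
to [552, 10.3, 28] 180 shift [-0.6 -5.9  9.1] w [ 0.0025 -0.0007  0.0101]
```

Request:
jog_arm(increments=[{"tx": 0, "ty": -3, "tz": 2, "wx": 0.002, "wy": 0, "wz": 0.01, "gripper": 0.4}, {"tx": 0, "ty": -6, "tz": 4, "wx": 0.002, "wy": 0, "wz": 0.01, "gripper": 0.4}, {"tx": 0, "ty": -6, "tz": 6, "wx": 0.002, "wy": 0, "wz": 0.01, "gripper": 0.4}, {"tx": 0, "ty": -6, "tz": 8, "wx": 0.002, "wy": 0, "wz": 0.01, "gripper": 0.4}, {"tx": 0, "ty": -6, "tz": 8, "wx": 0.002, "wy": 0, "wz": 0.01, "gripper": 0.4}])

```text
time: 29.62
position: [0.552, 0.0095, 0.0297]
tool_rot: [0.002, 3.141, 0.001]
ft_force: [-0.3, 0.2, -2.2]
grip_width: 0.639
grip_force: 40.0
```

```bash
python3 - <<'E'
from h import *
s,Rm,w=avg(3); to([552,10.3,28],180,s)
E
```

```text
AVG t 29.77 tcp [552.2   9.7  29.9] yawx 179.95 tilt [ 1.1e-03  8.0e-04 -1.0e+00] F [ 0.2 -0.2 -1.5] g 0.64 gf 40.0
to [552, 10.3, 28] 180 shift [0.2 0.6 1.9] w [ 0.0008  0.0011 -0.0008]
```

Request:
jog_arm(increments=[{"tx": 0, "ty": 0, "tz": 1.5, "wx": 0, "wy": 0, "wz": 0, "gripper": 0.4}, {"tx": 0, "ty": 0, "tz": 1.5, "wx": 0, "wy": 0, "wz": 0, "gripper": 0.85}, {"tx": 0, "ty": 0, "tz": 1.5, "wx": 0, "wy": 0, "wz": 0, "gripper": 0.85}, {"tx": 0, "ty": 0, "tz": 1.5, "wx": 0, "wy": 0, "wz": 0, "gripper": 0.85}, {"tx": 0, "ty": 0, "tz": -5, "wx": 0, "wy": 0, "wz": 0, "gripper": 0.85}])

```text
time: 30.18
position: [0.5512, 0.0096, 0.0341]
tool_rot: [-0.001, -3.141, -0.001]
ft_force: [-0.4, 0.7, -0.7]
grip_width: 0.819
grip_force: 0.0
```

Request:
jog_arm(increments=[{"tx": 0, "ty": 0, "tz": -25, "wx": 0, "wy": 0, "wz": 0, "gripper": 0.85}, {"tx": 0, "ty": 0, "tz": -60, "wx": 0, "wy": 0, "wz": 0, "gripper": 0.85}, {"tx": 20, "ty": 0, "tz": -60, "wx": 0, "wy": 0, "wz": 0, "gripper": 0}, {"tx": 50, "ty": 0, "tz": -60, "wx": 0, "wy": -0.06, "wz": 0, "gripper": 0}, {"tx": 62, "ty": 0, "tz": -60, "wx": 0, "wy": -0.12, "wz": 0, "gripper": 0}])

```text
time: 30.6
position: [0.4885, 0.0094, 0.095]
tool_rot: [0.002, 3.02, 0.001]
ft_force: [-0.4, 0.3, -0.7]
grip_width: 0.701
grip_force: 0.0
```

Request:
jog_arm(increments=[{"tx": 0, "ty": 0, "tz": 0, "wx": 0, "wy": 0, "wz": 0, "gripper": 0}, {"tx": 0, "ty": 0, "tz": 0, "wx": 0, "wy": 0, "wz": 0, "gripper": 0}, {"tx": 0, "ty": 0, "tz": 0, "wx": 0, "wy": 0, "wz": 0, "gripper": 0}, {"tx": 0, "ty": 0, "tz": 0, "wx": 0, "wy": 0, "wz": 0, "gripper": 0}, {"tx": 0, "ty": 0, "tz": 0, "wx": 0, "wy": 0, "wz": 0, "gripper": 0}])

```text
time: 31.02
position: [0.4916, 0.0095, 0.0954]
tool_rot: [0.002, 3.02, 0.0]
ft_force: [0.4, -0.0, 0.7]
grip_width: 0.326
grip_force: 0.0
```

```bash
python3 - <<'E'
from h import *
s,Rm,w=avg(3); print((Rm.T@([492,10.2,27]-s["position"]*1000)).round(1), (Rm.T@[10,0,0]).round(2))
for b in blobs(vision.get_image("side"),"green",.048): print("side",b)
E
```

```text
AVG t 31.17 tcp [491.    9.5  94.9] yawx 179.94 tilt [ 0.1209  0.     -0.9927] F [-0.3  0.1  0.5] g 0.187 gf 0.0
[ 7.2  0.7 67.6] [-9.93  0.01  1.21]
side ([438.3, -356.2, 76.0, 43.1], -25.6, [385.0, 342.0])
side ([502.2, -142.5, 54.2, 12.3], 1.6, [348.0, 252.0])
side ([577.5, -179.4, 54.0, 11.7], -87.8, [384.0, 249.0])
side ([957.6, -457.0, 156.3, 100.6], -11.2, [591.0, 264.0])
side ([552.8, 4.7, 78.2, 34.7], -0.0, [332.0, 205.0])
side ([719.0, 11.0, 44.2, 41.0], -89.1, [381.0, 181.0])
```

Request:
jog_arm(increments=[{"tx": 2, "ty": 1, "tz": 20, "wx": 0, "wy": 0, "wz": 0, "gripper": 0}, {"tx": 4, "ty": 1, "tz": 40, "wx": 0, "wy": 0, "wz": 0, "gripper": 0}, {"tx": 6, "ty": 1, "tz": 58, "wx": 0, "wy": 0, "wz": 0, "gripper": 0}, {"tx": 7, "ty": 1, "tz": 67, "wx": 0, "wy": 0, "wz": 0, "gripper": 0}, {"tx": 7, "ty": 1, "tz": 67, "wx": 0, "wy": 0, "wz": 0, "gripper": 0}])

```text
time: 31.63
position: [0.4905, 0.0104, 0.0258]
tool_rot: [0.001, 3.023, -0.001]
ft_force: [-0.4, 0.1, 0.5]
grip_width: 0.004
grip_force: 0.0
```

Request:
jog_arm(increments=[{"tx": -8, "ty": 0, "tz": 1, "wx": 0, "wy": 0, "wz": 0, "gripper": 0}, {"tx": -17, "ty": 0, "tz": 2, "wx": 0, "wy": 0, "wz": 0, "gripper": 0}, {"tx": -26, "ty": 0, "tz": 3, "wx": 0, "wy": 0, "wz": 0, "gripper": 0}, {"tx": -35, "ty": 0, "tz": 4.2, "wx": 0, "wy": 0, "wz": 0, "gripper": 0}, {"tx": -44, "ty": 0, "tz": 5.4, "wx": 0, "wy": 0, "wz": 0, "gripper": 0}])

```text
time: 32.05
position: [0.5371, 0.0107, 0.0282]
tool_rot: [0.001, 3.02, 0.001]
ft_force: [-2.0, 0.4, 0.7]
grip_width: 0.002
grip_force: 0.9
```

```bash
python3 - <<'E'
from h import *
s,Rm,w=avg(3); print((Rm.T@([680,10.2,27]-s["position"]*1000)).round(1), (Rm.T@[10,0,0]).round(2))
for b in blobs(vision.get_image("side"),"green",.048): print("side",b) if b[0][1]>-100 else 0
E
```

```text
AVG t 32.2 tcp [538.1  10.6  28.2] yawx 179.95 tilt [ 1.234e-01  4.000e-04 -9.924e-01] F [-0.2 -0.3  0. ] g 0.006 gf 0.0
[-140.6   -0.3   18.7] [-9.92  0.01  1.23]
side ([628.1, 11.0, 44.7, 26.7], -72.9, [353.0, 193.0])
side ([719.9, 10.5, 45.6, 40.8], 88.1, [382.0, 182.0])
```

Request:
jog_arm(increments=[{"tx": -8, "ty": 0, "tz": 2, "wx": 0, "wy": 0, "wz": 0, "gripper": 0}, {"tx": -16, "ty": 0, "tz": 3.5, "wx": 0, "wy": 0, "wz": 0, "gripper": 0}, {"tx": -24, "ty": 0, "tz": 4.5, "wx": 0, "wy": 0, "wz": 0, "gripper": 0}, {"tx": -32, "ty": 0, "tz": 5.5, "wx": 0, "wy": 0, "wz": 0, "gripper": 0}, {"tx": -40, "ty": 0, "tz": 6.5, "wx": 0, "wy": 0, "wz": 0, "gripper": 0}])

```text
time: 32.67
position: [0.5704, 0.0106, 0.0236]
tool_rot: [0.001, 3.033, 0.001]
ft_force: [-4.7, -0.2, -1.0]
grip_width: 0.008
grip_force: 2.6
```

```bash
python3 - <<'E'
from h import *
s,Rm,w=avg(3); print((Rm.T@([680,10.2,27]-s["position"]*1000)).round(1), (Rm.T@[10,0,0]).round(2))
for b in blobs(vision.get_image("side"),"green",.048): print("side",b) if b[0][1]>-100 else 0
E
```

```text
AVG t 32.82 tcp [574.3  10.6  24.5] yawx 179.96 tilt [ 1.160e-01  4.000e-04 -9.932e-01] F [-2.9 -0.2 -1.7] g 0.006 gf 1.9
[-105.3   -0.4    9.7] [-9.93  0.01  1.16]
side ([661.7, 10.7, 44.7, 18.8], 89.1, [365.0, 187.0])
side ([719.0, 10.6, 45.4, 39.1], 88.1, [382.0, 181.0])
```

Request:
jog_arm(increments=[{"tx": -8, "ty": 0, "tz": 0, "wx": 0, "wy": 0, "wz": 0, "gripper": 0}, {"tx": -16, "ty": 0, "tz": 1, "wx": 0, "wy": 0, "wz": 0, "gripper": 0}, {"tx": -24, "ty": 0, "tz": 2, "wx": 0, "wy": 0, "wz": 0, "gripper": 0}, {"tx": -32, "ty": 0, "tz": 3, "wx": 0, "wy": 0, "wz": 0, "gripper": 0}, {"tx": -40, "ty": 0, "tz": 4, "wx": 0, "wy": 0, "wz": 0, "gripper": 0}])

```text
time: 33.28
position: [0.617, 0.0106, 0.0266]
tool_rot: [0.001, 3.021, 0.001]
ft_force: [-4.2, -0.3, -1.2]
grip_width: 0.009
grip_force: 1.9
```

Request:
jog_arm(increments=[{"tx": -8, "ty": 0, "tz": 1, "wx": 0, "wy": 0, "wz": 0, "gripper": 0}, {"tx": -16, "ty": 0, "tz": 2, "wx": 0, "wy": 0, "wz": 0, "gripper": 0}, {"tx": -24, "ty": 0, "tz": 3, "wx": 0, "wy": 0, "wz": 0, "gripper": 0}, {"tx": -32, "ty": 0, "tz": 4, "wx": 0, "wy": 0, "wz": 0, "gripper": 0}, {"tx": -40, "ty": 0, "tz": 5, "wx": 0, "wy": 0, "wz": 0, "gripper": 0}])

```text
time: 33.7
position: [0.6574, 0.0105, 0.0265]
tool_rot: [0.001, 3.021, 0.001]
ft_force: [-3.9, -0.3, -1.0]
grip_width: 0.001
grip_force: 1.9
```

```bash
python3 - <<'E'
from h import *
s,Rm,w=avg(3); print((Rm.T@([680,10.2,27]-s["position"]*1000)).round(1), (Rm.T@[10,0,0]).round(2))
for b in blobs(vision.get_image("side"),"green",.048): print("side",b) if b[0][1]>-100 else 0
E
```

```text
AVG t 33.85 tcp [659.1  10.5  27.2] yawx 179.95 tilt [ 1.242e-01  3.000e-04 -9.923e-01] F [-0.5  0.1 -0.4] g 0.005 gf 0.0
[-20.7  -0.3   2.8] [-9.92  0.01  1.24]
```

Request:
jog_arm(increments=[{"tx": -8, "ty": 0, "tz": 1, "wx": 0, "wy": 0, "wz": 0, "gripper": 0}, {"tx": -15, "ty": 0, "tz": 2, "wx": 0, "wy": 0, "wz": 0, "gripper": 0}, {"tx": -20, "ty": 0, "tz": 2.5, "wx": 0, "wy": 0, "wz": 0, "gripper": 0}, {"tx": -22, "ty": 0, "tz": 2.8, "wx": 0, "wy": 0, "wz": 0, "gripper": 0}, {"tx": -22, "ty": 0, "tz": 2.8, "wx": 0, "wy": 0, "wz": 0, "gripper": 0}])

```text
time: 34.32
position: [0.6796, 0.0105, 0.0266]
tool_rot: [0.001, 3.02, 0.001]
ft_force: [-1.8, -0.3, 1.1]
grip_width: 0.004
grip_force: 1.9
```

Request:
jog_arm(increments=[{"tx": 4, "ty": 0, "tz": 0, "wx": 0, "wy": 0, "wz": 0, "gripper": 0}, {"tx": 1, "ty": 0, "tz": -25, "wx": 0, "wy": 0, "wz": 0, "gripper": 0}, {"tx": -3, "ty": 0, "tz": -60, "wx": 0, "wy": 0, "wz": 0, "gripper": 0}, {"tx": -7, "ty": 0, "tz": -95, "wx": 0, "wy": 0.06, "wz": 0, "gripper": 0}, {"tx": -9, "ty": 0, "tz": -110, "wx": 0, "wy": 0.123, "wz": 0, "gripper": 0.5}])

```text
time: 34.73
position: [0.6766, 0.0103, 0.1434]
tool_rot: [0.002, 3.136, 0.003]
ft_force: [1.2, -0.4, 0.4]
grip_width: 0.028
grip_force: 0.0
```

Request:
jog_arm(increments=[{"tx": 22, "ty": -32, "tz": 0, "wx": 0, "wy": 0, "wz": 0, "gripper": 1}, {"tx": 44, "ty": -65, "tz": 0, "wx": 0, "wy": 0, "wz": 0, "gripper": 1}, {"tx": 66, "ty": -98, "tz": 0, "wx": 0, "wy": 0, "wz": 0, "gripper": 1}, {"tx": 88, "ty": -131, "tz": 0, "wx": 0, "wy": 0, "wz": 0, "gripper": 1}, {"tx": 110, "ty": -164, "tz": 0, "wx": 0, "wy": 0, "wz": 0, "gripper": 1}])

```text
time: 35.15
position: [0.5639, -0.1551, 0.1375]
tool_rot: [0.001, 3.14, 0.0]
ft_force: [0.3, 0.3, 0.7]
grip_width: 0.379
grip_force: 0.0
```

Request:
jog_arm(increments=[{"tx": 22, "ty": -32, "tz": 0, "wx": 0, "wy": 0, "wz": 0.1, "gripper": 1}, {"tx": 44, "ty": -65, "tz": 0, "wx": 0, "wy": 0, "wz": 0.2, "gripper": 1}, {"tx": 66, "ty": -98, "tz": 0, "wx": 0, "wy": 0, "wz": 0.3, "gripper": 1}, {"tx": 88, "ty": -131, "tz": 0, "wx": 0, "wy": 0, "wz": 0.4, "gripper": 1}, {"tx": 110, "ty": -164, "tz": 0, "wx": 0, "wy": 0, "wz": 0.447, "gripper": 1}])

```text
time: 35.57
position: [0.4536, -0.3192, 0.1378]
tool_rot: [0.704, 3.06, -0.0]
ft_force: [-0.0, -0.8, 0.5]
grip_width: 0.755
grip_force: 0.0
```

```bash
python3 - <<'E'
from h import *
s,Rm,w=avg(3)
B=[b for b in blobs(w,"green",.028,300)]; print("w",B)
for b in blobs(vision.get_image("side"),"green",.048): print("side",b)
for b in blobs(vision.get_image("top"),"green",.028): print("top",b)
to([446,-350,100],154.4,s)
E
```

```text
AVG t 35.72 tcp [ 449.5 -325.   138.1] yawx 153.65 tilt [-4.e-04 -4.e-03 -1.e+00] F [-1.2 -1.7  0.1] g 0.895 gf 0.0
w [([444.2, -352.4, 77.3, 43.9], -26.3, [292.0, 203.0]), ([510.5, -131.7, 55.8, 14.0], 1.1, [552.0, 161.0])]
side ([438.0, -356.3, 76.2, 43.1], -25.7, [385.0, 342.0])
side ([501.5, -142.7, 55.4, 12.0], 1.6, [348.0, 252.0])
side ([956.5, -456.6, 157.7, 100.4], -11.4, [592.0, 264.0])
side ([720.1, 9.9, 45.5, 41.2], 88.1, [380.0, 181.0])
top ([425.7, -329.8, 24.5, 22.1], 62.7, [421.0, 237.0])
top ([519.1, -117.2, 56.0, 12.4], -0.1, [352.0, 206.0])
top ([600.5, -154.6, 56.1, 12.6], -89.7, [364.0, 180.0])
top ([719.9, 11.1, 44.0, 31.9], -89.7, [311.0, 142.0])
top ([978.0, -447.8, 166.8, 102.0], -11.4, [456.0, 63.0])
to [446, -350, 100] 154.4 shift [ -7.9 -23.8  38.2] w [-0.0038  0.0014 -0.0132]
```

Request:
jog_arm(increments=[{"tx": -3, "ty": -13, "tz": 10, "wx": -0.004, "wy": 0.001, "wz": -0.012, "gripper": 1}, {"tx": -7, "ty": -25, "tz": 35, "wx": -0.004, "wy": 0.001, "wz": -0.012, "gripper": 1}, {"tx": -7, "ty": -25, "tz": 70, "wx": -0.004, "wy": 0.001, "wz": -0.012, "gripper": 1}, {"tx": -7, "ty": -25, "tz": 105, "wx": -0.004, "wy": 0.001, "wz": -0.012, "gripper": 1}, {"tx": -7, "ty": -25, "tz": 122, "wx": -0.004, "wy": 0.001, "wz": -0.012, "gripper": 1}])

```text
time: 36.23
position: [0.4492, -0.3395, 0.011]
tool_rot: [-0.672, -3.063, -0.01]
ft_force: [-0.5, -0.2, -0.8]
grip_width: 0.995
grip_force: 0.0
```

```bash
python3 - <<'E'
from h import *
s,Rm,w=avg(3); to([445,-351,7],154.3,s)
E
```

```text
AVG t 36.38 tcp [ 448.7 -339.5   11.3] yawx 155.24 tilt [-0.006  0.008 -1.   ] F [-0.4  0.6 -0.2] g 1.001 gf 0.0
to [445, -351, 7] 154.3 shift [ -1.5 -12.1   4.2] w [ 0.0047 -0.0088  0.0163]
```

Request:
jog_arm(increments=[{"tx": -1, "ty": -6, "tz": 0, "wx": 0.005, "wy": -0.009, "wz": 0.016, "gripper": 1}, {"tx": -1.5, "ty": -12, "tz": 1, "wx": 0.005, "wy": -0.009, "wz": 0.016, "gripper": 1}, {"tx": -1.5, "ty": -12, "tz": 4, "wx": 0.005, "wy": -0.009, "wz": 0.016, "gripper": 1}, {"tx": -1.5, "ty": -12, "tz": 4, "wx": 0.005, "wy": -0.009, "wz": 0.016, "gripper": 1}, {"tx": -1.5, "ty": -12, "tz": 4, "wx": 0.005, "wy": -0.009, "wz": 0.016, "gripper": 1}])

```text
time: 36.8
position: [0.446, -0.3547, 0.0115]
tool_rot: [0.703, 3.055, -0.004]
ft_force: [-0.2, -0.3, -0.8]
grip_width: 1.002
grip_force: 0.0
```

```bash
python3 - <<'E'
from h import *
s,Rm,w=avg(3); to([445,-351,6],154.3,s)
for b in blobs(vision.get_image("side"),"green",.028,60): print("side",b) if b[0][1]<-300 else 0
E
```

```text
AVG t 36.95 tcp [ 446.  -354.4   11.3] yawx 154.12 tilt [ 0.0057 -0.0037 -1.    ] F [-0.1  0.2  0.6] g 1.004 gf 0.0
to [445, -351, 6] 154.3 shift [2.4 2.6 5.3] w [-0.0009  0.0068 -0.0032]
side ([421.2, -338.5, 44.6, 22.7], 64.5, [371.0, 343.0])
side ([978.1, -453.6, 164.3, 103.8], -11.5, [592.0, 264.0])
```

Request:
jog_arm(increments=[{"tx": 1, "ty": 2, "tz": 3, "wx": 0, "wy": 0.006, "wz": 0, "gripper": 1}, {"tx": 1, "ty": 2.5, "tz": 5, "wx": 0, "wy": 0.006, "wz": 0, "gripper": 0.4}, {"tx": 1, "ty": 2.5, "tz": 5, "wx": 0, "wy": 0.006, "wz": 0, "gripper": 0.4}, {"tx": 1, "ty": 2.5, "tz": 5, "wx": 0, "wy": 0.006, "wz": 0, "gripper": 0.4}, {"tx": 1, "ty": 2.5, "tz": 5, "wx": 0, "wy": 0.006, "wz": 0, "gripper": 0.4}])

```text
time: 37.42
position: [0.4459, -0.3517, 0.0058]
tool_rot: [-0.704, -3.061, 0.002]
ft_force: [0.4, 0.1, 0.0]
grip_width: 0.782
grip_force: 0.0
```

Request:
jog_arm(increments=[{"tx": 0, "ty": 0, "tz": 0, "wx": 0, "wy": 0, "wz": 0, "gripper": 0.4}, {"tx": 0, "ty": 0, "tz": 0, "wx": 0, "wy": 0, "wz": 0, "gripper": 0.4}, {"tx": 0, "ty": 0, "tz": 0, "wx": 0, "wy": 0, "wz": 0, "gripper": 0.4}, {"tx": 0, "ty": 0, "tz": 0, "wx": 0, "wy": 0, "wz": 0, "gripper": 0.4}, {"tx": 0, "ty": 0, "tz": 0, "wx": 0, "wy": 0, "wz": 0, "gripper": 0.4}])

```text
time: 37.83
position: [0.446, -0.3517, 0.0059]
tool_rot: [-0.704, -3.062, 0.002]
ft_force: [0.9, -1.1, 0.2]
grip_width: 0.639
grip_force: 40.0
```

```bash
python3 - <<'E'
from h import *
s,Rm,w=avg(3); to([552,10.3,116],180,s)
E
```

```text
AVG t 37.98 tcp [ 446.  -351.7    5.9] yawx 154.11 tilt [-3.0e-04 -1.1e-03 -1.0e+00] F [-0.4  0.4  0.1] g 0.641 gf 40.0
to [552, 10.3, 116] 180 shift [  62.7  371.9 -110.5] w [-0.0011 -0.     -0.4519]
```

Request:
jog_arm(increments=[{"tx": 0, "ty": 0, "tz": -25, "wx": 0, "wy": 0, "wz": 0, "gripper": 0.4}, {"tx": 0, "ty": 0, "tz": -55, "wx": 0, "wy": 0, "wz": 0, "gripper": 0.4}, {"tx": 0, "ty": 0, "tz": -85, "wx": 0, "wy": 0, "wz": 0, "gripper": 0.4}, {"tx": 3, "ty": 18, "tz": -108, "wx": 0, "wy": 0, "wz": 0, "gripper": 0.4}, {"tx": 8, "ty": 48, "tz": -110, "wx": 0, "wy": 0, "wz": 0, "gripper": 0.4}])

```text
time: 38.4
position: [0.4605, -0.3102, 0.1208]
tool_rot: [0.713, 3.052, -0.008]
ft_force: [1.7, -0.6, -1.6]
grip_width: 0.641
grip_force: 40.0
```

Request:
jog_arm(increments=[{"tx": 6, "ty": 36, "tz": 0, "wx": 0, "wy": 0, "wz": 0, "gripper": 0.4}, {"tx": 12, "ty": 72, "tz": 0, "wx": 0, "wy": 0, "wz": 0, "gripper": 0.4}, {"tx": 18, "ty": 108, "tz": 0, "wx": 0, "wy": 0, "wz": 0, "gripper": 0.4}, {"tx": 24, "ty": 144, "tz": 0, "wx": 0, "wy": 0, "wz": 0, "gripper": 0.4}, {"tx": 30, "ty": 180, "tz": 0, "wx": 0, "wy": 0, "wz": 0, "gripper": 0.4}])

```text
time: 38.82
position: [0.5113, -0.1281, 0.1156]
tool_rot: [-0.704, -3.061, 0.001]
ft_force: [1.3, 0.7, -1.9]
grip_width: 0.639
grip_force: 40.0
```

Request:
jog_arm(increments=[{"tx": 6, "ty": 32, "tz": 0, "wx": 0, "wy": 0, "wz": -0.1, "gripper": 0.4}, {"tx": 12, "ty": 64, "tz": 0, "wx": 0, "wy": 0, "wz": -0.2, "gripper": 0.4}, {"tx": 18, "ty": 96, "tz": 0, "wx": 0, "wy": 0, "wz": -0.3, "gripper": 0.4}, {"tx": 23, "ty": 128, "tz": 0, "wx": 0, "wy": 0, "wz": -0.4, "gripper": 0.4}, {"tx": 25, "ty": 144, "tz": 0, "wx": 0, "wy": 0, "wz": -0.452, "gripper": 0.4}])

```text
time: 39.23
position: [0.5521, 0.0159, 0.1152]
tool_rot: [0.015, -3.141, -0.002]
ft_force: [-0.1, 0.6, -0.6]
grip_width: 0.637
grip_force: 40.0
```

```bash
python3 - <<'E'
from h import *
s,Rm,w=avg(3); to([552,10.3,34],180,s)
for b in blobs(w,"green",s["position"][2]-.006+.028,300): print("w",b)
E
```

```text
AVG t 39.38 tcp [552.2  14.7 115.1] yawx -179.58 tilt [-6.e-04  1.e-04 -1.e+00] F [ 0.8  0.4 -1. ] g 0.643 gf 40.0
to [552, 10.3, 34] 180 shift [ 0.2 -4.4 81.1] w [ 0.0001 -0.0006  0.0073]
w ([574.7, 13.1, 44.1, 15.9], -89.6, [318.0, 307.0])
w ([530.7, 12.7, 44.1, 38.8], -89.6, [319.0, 224.0])
w ([500.4, -55.9, 30.3, 7.5], 1.2, [166.0, 160.0])
```

Request:
jog_arm(increments=[{"tx": 0, "ty": -2, "tz": 22, "wx": 0, "wy": 0, "wz": 0.007, "gripper": 0.4}, {"tx": 0, "ty": -4, "tz": 44, "wx": 0, "wy": 0, "wz": 0.007, "gripper": 0.4}, {"tx": 0, "ty": -4, "tz": 64, "wx": 0, "wy": 0, "wz": 0.007, "gripper": 0.4}, {"tx": 0, "ty": -4, "tz": 78, "wx": 0, "wy": 0, "wz": 0.007, "gripper": 0.4}, {"tx": 0, "ty": -4, "tz": 81, "wx": 0, "wy": 0, "wz": 0.007, "gripper": 0.4}])

```text
time: 39.8
position: [0.5489, 0.0036, 0.0317]
tool_rot: [-0.017, -3.136, 0.005]
ft_force: [-0.3, -0.6, -0.8]
grip_width: 0.643
grip_force: 40.0
```

```bash
python3 - <<'E'
from h import *
s,Rm,w=avg(3); to([552,10.3,27],180,s)
E
```

```text
AVG t 39.95 tcp [550.7   4.5  33.7] yawx 179.44 tilt [-0.0025 -0.0022 -1.    ] F [ 0.  -0.2 -1.3] g 0.637 gf 40.0
to [552, 10.3, 27] 180 shift [-1.2  5.8  6.7] w [-0.0022 -0.0024 -0.0099]
```

Request:
jog_arm(increments=[{"tx": -1, "ty": 3, "tz": 1, "wx": -0.002, "wy": -0.002, "wz": -0.01, "gripper": 0.4}, {"tx": -1, "ty": 6, "tz": 3, "wx": -0.002, "wy": -0.002, "wz": -0.01, "gripper": 0.4}, {"tx": -1, "ty": 6, "tz": 5, "wx": -0.002, "wy": -0.002, "wz": -0.01, "gripper": 0.4}, {"tx": -1, "ty": 6, "tz": 6, "wx": -0.002, "wy": -0.002, "wz": -0.01, "gripper": 0.4}, {"tx": -1, "ty": 6, "tz": 6, "wx": -0.002, "wy": -0.002, "wz": -0.01, "gripper": 0.4}])

```text
time: 40.37
position: [0.5526, 0.0127, 0.0284]
tool_rot: [-0.006, 3.14, 0.001]
ft_force: [-0.6, 0.3, -1.2]
grip_width: 0.639
grip_force: 40.0
```

```bash
python3 - <<'E'
from h import *
s,Rm,w=avg(3); to([552,10.3,27],180,s)
E
```

```text
AVG t 40.52 tcp [552.7  12.5  28.5] yawx -179.82 tilt [ 1.6e-03  9.0e-04 -1.0e+00] F [ 0.5  0.1 -1.2] g 0.641 gf 40.0
to [552, 10.3, 27] 180 shift [ 0.7 -2.2  1.5] w [0.0009 0.0016 0.0032]
```

Request:
jog_arm(increments=[{"tx": 0, "ty": -2, "tz": 1, "wx": 0, "wy": 0, "wz": 0.003, "gripper": 0.4}, {"tx": 0, "ty": -2, "tz": 2, "wx": 0, "wy": 0, "wz": 0.003, "gripper": 0.4}, {"tx": 0, "ty": -2, "tz": 2, "wx": 0, "wy": 0, "wz": 0.003, "gripper": 0.85}, {"tx": 0, "ty": -2, "tz": 2, "wx": 0, "wy": 0, "wz": 0.003, "gripper": 0.85}, {"tx": 0, "ty": -2, "tz": 2, "wx": 0, "wy": 0, "wz": 0.003, "gripper": 0.85}])

```text
time: 40.93
position: [0.553, 0.0105, 0.0267]
tool_rot: [-0.0, 3.14, 0.002]
ft_force: [-0.4, -0.3, -0.3]
grip_width: 0.786
grip_force: 0.0
```

Request:
jog_arm(increments=[{"tx": 0, "ty": 0, "tz": -25, "wx": 0, "wy": 0, "wz": 0, "gripper": 0.85}, {"tx": 0, "ty": 0, "tz": -62, "wx": 0, "wy": 0, "wz": 0, "gripper": 0.85}, {"tx": 20, "ty": 0, "tz": -66, "wx": 0, "wy": 0, "wz": 0, "gripper": 0}, {"tx": 50, "ty": 0, "tz": -66, "wx": 0, "wy": -0.06, "wz": 0, "gripper": 0}, {"tx": 62, "ty": 0, "tz": -66, "wx": 0, "wy": -0.12, "wz": 0, "gripper": 0}])

```text
time: 41.35
position: [0.4892, 0.0103, 0.0925]
tool_rot: [0.0, 3.019, 0.002]
ft_force: [-0.6, 0.4, -0.2]
grip_width: 0.705
grip_force: 0.0
```

Request:
jog_arm(increments=[{"tx": 0, "ty": 0, "tz": 0, "wx": 0, "wy": 0, "wz": 0, "gripper": 0}, {"tx": 0, "ty": 0, "tz": 0, "wx": 0, "wy": 0, "wz": 0, "gripper": 0}, {"tx": 0, "ty": 0, "tz": 0, "wx": 0, "wy": 0, "wz": 0, "gripper": 0}, {"tx": 0, "ty": 0, "tz": 0, "wx": 0, "wy": 0, "wz": 0, "gripper": 0}, {"tx": 0, "ty": 0, "tz": 0, "wx": 0, "wy": 0, "wz": 0, "gripper": 0}])

```text
time: 41.77
position: [0.4921, 0.0104, 0.0927]
tool_rot: [0.0, 3.019, 0.001]
ft_force: [-0.5, -0.4, -0.5]
grip_width: 0.327
grip_force: 0.0
```

```bash
python3 - <<'E'
from h import *
s,Rm,w=avg(3); print((Rm.T@([492,10.4,27]-s["position"]*1000)).round(1), (Rm.T@[10,0,0]).round(2))
for b in blobs(vision.get_image("side"),"green",.048): print("side",b)
E
```

```text
AVG t 41.92 tcp [491.5  10.3  92.4] yawx 180.0 tilt [ 1.213e-01  5.000e-04 -9.926e-01] F [ 0.2 -0.5 -0.4] g 0.189 gf 0.0
[ 7.5  0.  65. ] [-9.93  0.    1.21]
side ([501.6, -142.5, 55.6, 12.3], 1.6, [348.0, 252.0])
side ([577.5, -179.4, 54.0, 11.7], -87.8, [384.0, 249.0])
side ([957.5, -457.1, 155.9, 100.8], -11.4, [592.0, 264.0])
side ([552.7, 2.7, 79.2, 33.9], 3.4, [332.0, 206.0])
side ([719.4, 9.8, 44.9, 40.9], 89.7, [382.0, 182.0])
```

Request:
jog_arm(increments=[{"tx": 2, "ty": 0, "tz": 20, "wx": 0, "wy": 0, "wz": 0, "gripper": 0}, {"tx": 4, "ty": 0, "tz": 40, "wx": 0, "wy": 0, "wz": 0, "gripper": 0}, {"tx": 6, "ty": 0, "tz": 56, "wx": 0, "wy": 0, "wz": 0, "gripper": 0}, {"tx": 7, "ty": 0, "tz": 65, "wx": 0, "wy": 0, "wz": 0, "gripper": 0}, {"tx": 7, "ty": 0, "tz": 65, "wx": 0, "wy": 0, "wz": 0, "gripper": 0}])

```text
time: 42.38
position: [0.4906, 0.0103, 0.0252]
tool_rot: [-0.0, 3.023, 0.0]
ft_force: [0.4, -0.4, -0.1]
grip_width: 0.004
grip_force: 0.0
```

Request:
jog_arm(increments=[{"tx": -8, "ty": 0, "tz": 1, "wx": 0, "wy": 0, "wz": 0, "gripper": 0}, {"tx": -17, "ty": 0, "tz": 2, "wx": 0, "wy": 0, "wz": 0, "gripper": 0}, {"tx": -26, "ty": 0, "tz": 3, "wx": 0, "wy": 0, "wz": 0, "gripper": 0}, {"tx": -35, "ty": 0, "tz": 4.2, "wx": 0, "wy": 0, "wz": 0, "gripper": 0}, {"tx": -44, "ty": 0, "tz": 5.4, "wx": 0, "wy": 0, "wz": 0, "gripper": 0}])

```text
time: 42.8
position: [0.5375, 0.0106, 0.0277]
tool_rot: [-0.0, 3.019, 0.002]
ft_force: [-0.2, 0.0, 1.7]
grip_width: 0.008
grip_force: 0.7
```

Request:
jog_arm(increments=[{"tx": -8, "ty": 0, "tz": 2, "wx": 0, "wy": 0, "wz": 0, "gripper": 0}, {"tx": -16, "ty": 0, "tz": 3.5, "wx": 0, "wy": 0, "wz": 0, "gripper": 0}, {"tx": -24, "ty": 0, "tz": 4.5, "wx": 0, "wy": 0, "wz": 0, "gripper": 0}, {"tx": -32, "ty": 0, "tz": 5.5, "wx": 0, "wy": 0, "wz": 0, "gripper": 0}, {"tx": -40, "ty": 0, "tz": 6.5, "wx": 0, "wy": 0, "wz": 0, "gripper": 0}])

```text
time: 43.22
position: [0.5725, 0.0105, 0.0234]
tool_rot: [-0.0, 3.03, 0.002]
ft_force: [-4.7, 0.2, -1.0]
grip_width: 0.005
grip_force: 2.3
```

```bash
python3 - <<'E'
from h import *
s,Rm,w=avg(3); print((Rm.T@([682,10.4,27]-s["position"]*1000)).round(1), (Rm.T@[10,0,0]).round(2))
for b in blobs(vision.get_image("side"),"green",.048): print("side",b) if b[0][1]>-100 else 0
E
```

```text
AVG t 43.37 tcp [575.8  10.5  24.3] yawx -179.99 tilt [ 1.18e-01  6.00e-04 -9.93e-01] F [-2.5  0.1 -0.8] g 0.006 gf 1.4
[-1.057e+02 -1.000e-01  9.900e+00] [-9.93 -0.    1.18]
side ([668.4, 13.1, 44.9, 18.6], -69.3, [365.0, 187.0])
side ([719.4, 9.8, 44.9, 40.9], 89.7, [382.0, 182.0])
```

Request:
jog_arm(increments=[{"tx": -8, "ty": 0, "tz": 0, "wx": 0, "wy": 0, "wz": 0, "gripper": 0}, {"tx": -16, "ty": 0, "tz": 1, "wx": 0, "wy": 0, "wz": 0, "gripper": 0}, {"tx": -24, "ty": 0, "tz": 2, "wx": 0, "wy": 0, "wz": 0, "gripper": 0}, {"tx": -32, "ty": 0, "tz": 3, "wx": 0, "wy": 0, "wz": 0, "gripper": 0}, {"tx": -40, "ty": 0, "tz": 4, "wx": 0, "wy": 0, "wz": 0, "gripper": 0}])

```text
time: 43.83
position: [0.6169, 0.0105, 0.0259]
tool_rot: [-0.0, 3.021, 0.001]
ft_force: [-4.5, 0.1, -0.1]
grip_width: 0.005
grip_force: 2.3
```

Request:
jog_arm(increments=[{"tx": -8, "ty": 0, "tz": 1, "wx": 0, "wy": 0, "wz": 0, "gripper": 0}, {"tx": -16, "ty": 0, "tz": 2, "wx": 0, "wy": 0, "wz": 0, "gripper": 0}, {"tx": -24, "ty": 0, "tz": 3, "wx": 0, "wy": 0, "wz": 0, "gripper": 0}, {"tx": -32, "ty": 0, "tz": 4, "wx": 0, "wy": 0, "wz": 0, "gripper": 0}, {"tx": -40, "ty": 0, "tz": 5, "wx": 0, "wy": 0, "wz": 0, "gripper": 0}])

```text
time: 44.25
position: [0.6577, 0.0106, 0.026]
tool_rot: [-0.0, 3.02, 0.001]
ft_force: [-4.5, 0.1, -0.6]
grip_width: 0.01
grip_force: 2.3
```

Request:
jog_arm(increments=[{"tx": -8, "ty": 0, "tz": 1, "wx": 0, "wy": 0, "wz": 0, "gripper": 0}, {"tx": -15, "ty": 0, "tz": 2, "wx": 0, "wy": 0, "wz": 0, "gripper": 0}, {"tx": -21, "ty": 0, "tz": 2.6, "wx": 0, "wy": 0, "wz": 0, "gripper": 0}, {"tx": -25, "ty": 0, "tz": 3, "wx": 0, "wy": 0, "wz": 0, "gripper": 0}, {"tx": -25, "ty": 0, "tz": 3, "wx": 0, "wy": 0, "wz": 0, "gripper": 0}])

```text
time: 44.67
position: [0.6847, 0.0105, 0.0271]
tool_rot: [-0.0, 3.016, 0.001]
ft_force: [0.1, 0.3, -0.2]
grip_width: 0.006
grip_force: 0.1
```

```bash
python3 - <<'E'
from h import *
s,Rm,w=avg(3)
E
```

```text
AVG t 44.82 tcp [684.   10.5  27.3] yawx -180.0 tilt [ 1.251e-01  9.000e-04 -9.921e-01] F [0.  0.4 0.2] g 0.008 gf 0.0
```

Pushed in. I'll lift out, move clear to the left and check.

Request:
jog_arm(increments=[{"tx": 4, "ty": 0, "tz": 0, "wx": 0, "wy": 0, "wz": 0, "gripper": 0}, {"tx": 1, "ty": 0, "tz": -25, "wx": 0, "wy": 0, "wz": 0, "gripper": 0}, {"tx": -3, "ty": 0, "tz": -60, "wx": 0, "wy": 0, "wz": 0, "gripper": 0}, {"tx": -7, "ty": 0, "tz": -95, "wx": 0, "wy": 0.06, "wz": 0, "gripper": 0}, {"tx": -9, "ty": 0, "tz": -125, "wx": 0, "wy": 0.123, "wz": 0, "gripper": 0}])

```text
time: 45.23
position: [0.6752, 0.0103, 0.1546]
tool_rot: [0.0, -3.14, -0.002]
ft_force: [2.1, -0.5, 0.1]
grip_width: 0.003
grip_force: 0.0
```

Request:
jog_arm(increments=[{"tx": 18, "ty": 34, "tz": 0, "wx": 0, "wy": 0, "wz": 0, "gripper": 0}, {"tx": 36, "ty": 68, "tz": 0, "wx": 0, "wy": 0, "wz": 0, "gripper": 0}, {"tx": 54, "ty": 102, "tz": 0, "wx": 0, "wy": 0, "wz": 0, "gripper": 0}, {"tx": 72, "ty": 136, "tz": 0, "wx": 0, "wy": 0, "wz": 0, "gripper": 0}, {"tx": 90, "ty": 170, "tz": 0, "wx": 0, "wy": 0, "wz": 0, "gripper": 0}])

```text
time: 45.65
position: [0.5848, 0.1819, 0.1522]
tool_rot: [0.0, 3.142, 0.003]
ft_force: [0.1, 0.4, 0.4]
grip_width: 0.007
grip_force: 0.0
```

Request:
jog_arm(increments=[{"tx": 18, "ty": 34, "tz": -5, "wx": 0, "wy": 0, "wz": 0, "gripper": 0}, {"tx": 36, "ty": 68, "tz": -10, "wx": 0, "wy": 0, "wz": 0, "gripper": 0}, {"tx": 54, "ty": 102, "tz": -20, "wx": 0, "wy": 0, "wz": 0, "gripper": 0}, {"tx": 72, "ty": 136, "tz": -30, "wx": 0, "wy": 0, "wz": 0, "gripper": 0}, {"tx": 90, "ty": 170, "tz": -40, "wx": 0, "wy": 0, "wz": 0, "gripper": 0}])

```text
time: 46.07
position: [0.4947, 0.3518, 0.1929]
tool_rot: [0.0, -3.141, -0.003]
ft_force: [0.9, 1.3, -0.6]
grip_width: 0.005
grip_force: 0.0
```

```bash
python3 - <<'E'
from h import *
s,Rm,w=avg(3)
t=vision.get_image("top"); si=vision.get_image("side")
for b in blobs(t,"green",.028): print("top",b)
for b in blobs(t,"wood",.052): print("top",b)
for n in("pliers","screwdriver","flux_bottle","meter","spool","tape_roll"):
    for d in vision.spot_in("top",n)[:1]: print(n,round(d["conf"],2),np.round(d["bbox"],1))
cv2.imwrite("pics/s10.png",np.vstack([cv2.resize(t["color"][60:240,150:450],(500,300),interpolation=cv2.INTER_CUBIC),cv2.resize(si["color"][110:278,220:500],(500,300),interpolation=cv2.INTER_CUBIC)]))
E
```

```text
AVG t 46.22 tcp [491.2 359.2 194.2] yawx -179.38 tilt [-7.0e-04  7.8e-03 -1.0e+00] F [-0.8  1.9  0.4] g 0.005 gf 0.0
top ([519.1, -117.2, 56.0, 12.4], -0.1, [352.0, 206.0])
top ([600.5, -154.7, 56.1, 12.6], -89.7, [364.0, 180.0])
top ([718.3, 9.5, 47.0, 35.0], -89.7, [311.0, 142.0])
top ([978.1, -448.1, 167.5, 101.4], -11.3, [456.0, 63.0])
top ([563.5, 164.8, 108.3, 26.1], -1.2, [260.0, 190.0])
top ([737.9, 208.4, 33.2, 28.2], -62.6, [247.0, 134.0])
top ([734.9, -228.6, 86.7, 85.4], -44.7, [388.0, 136.0])
top ([644.1, -937.9, 385.9, 111.6], -2.9, [611.0, 172.0])
top ([788.4, 926.5, 382.3, 93.8], 1.5, [24.0, 124.0])
pliers 0.89 [238.9 247.9 283.  268.5]
screwdriver 0.54 [159.7 141.8 218.8 160.4]
meter 0.79 [359.6 258.4 408.9 283.8]
spool 0.6 [438.4 143.3 459.8 167.5]
tape_roll 0.56 [376.3 120.5 404.4 151.2]
```

View pics/s10.png

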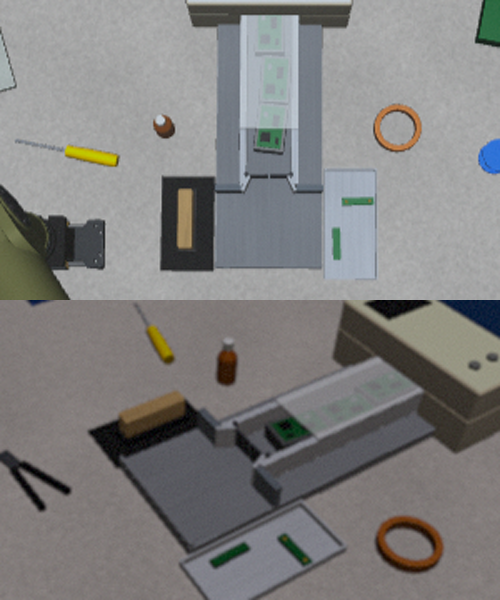

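The picture shows all three carriers in the lane at top-crop (270,138), (275,78) and (270,32). The leaves are shut at (270,177), the scraper stands on its mat at (184,218), and both offcuts are in the tray. The bystanders have not moved, so I'll hand in.

Request:
jog_arm(increments=[{"tx": 0, "ty": 0, "tz": 0, "wx": 0, "wy": 0, "wz": 0, "gripper": 0}, {"tx": 0, "ty": 0, "tz": 0, "wx": 0, "wy": 0, "wz": 0, "gripper": 0}, {"tx": 0, "ty": 0, "tz": 0, "wx": 0, "wy": 0, "wz": 0, "gripper": 0}, {"tx": 0, "ty": 0, "tz": 0, "wx": 0, "wy": 0, "wz": 0, "gripper": 0}, {"tx": 0, "ty": 0, "tz": 0, "wx": 0, "wy": 0, "wz": 0, "gripper": 0}])

```text
time: 47.03
position: [0.4958, 0.3504, 0.1919]
tool_rot: [0.0, -3.14, -0.001]
ft_force: [0.4, 0.2, 0.9]
grip_width: 0.004
grip_force: 0.0
```

```bash
python3 -c "
from bench import ctrl
print(ctrl.close_job())"
```

```text
the job is handed in; nothing more can be done
None
```

The job is handed in (no verdict came back): the last pictures show both offcuts in the scrap tray, the scraper standing released on its mat, all three carriers flat in the lane with the gate shut behind them, and the bystanders unmoved.

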